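# Tip a printing block out of its hooded proofing bed

### The job

The carved printing block lies flush in the pocket of the wooden proofing bed, with no room for fingers beside it, its far half under the green hood. Reach in under the hood and press the block down at its far side so that it tips and its near end stands up out of the pocket; then take that raised end, draw the block out from under the hood towards the open front, and lay it gently, carved blue face up, flat on the floor of the white wash tray, letting go of it there. Do not drop the block, and do not shift or tip the jar, bottle, mug and beaker standing around.

Things in the scene. Friction and masses are not known exactly. Their poses are not given: they have to be found in the camera images.
- print_block_center (a point): Centre of the printing block (half-way up): a wooden block 120 mm long (its x), 56 mm wide (its y), 24 mm thick (its z), about 0.2 kg, waxed (slides easily in the bed), top face blue with a carved leaf outline. At the start it lies level in the pocket of the proofing bed, its x axis along the bed's x, its top level with the bed's rim (60 mm above the table).
- proof_bed: Fixed wooden proofing bed, 60 mm high, x -78 to +90 mm, y -56 to +56 mm; origin on the table under the middle of the block; -x is its open front, roughly towards the robot, +x the hooded far side, z up. Pocket in the rim: x -61.5 to +61.5, y -30 to +30 mm (1.5 to 2 mm gap round the block). Far wall: 3 mm steel lip at the rim, cut back to x = +70 mm below it.
- rocking_edge (a point): Edge of the pocket's near floor, at bed x = +2 mm, 36 mm above the table. The block rests on the near floor (x -61.5 to +2 mm); beyond is a well, bottom 6 mm above the table. Pressed on its top 10 to 15 mm beyond this edge, pushing on down and forward together by about 15 mm, with a few N, the block rocks over it, slides on a little into the well and stays tipped; pushed too little it falls back.
- raised_end (a point): Empty point at bed x = -36 mm, level with the rim (60 mm above the table). The tipped block stays at 25 to 33 degrees, far end in the well; its near end then stands up here (corners about 62 and 83 mm above the table), with both side faces free above the rim. It comes out when drawn about 85 mm up along its own slope, towards the bed's -x.
- hood_front (a point): Middle of the front edge of the green steel hood, at bed x = 0, on its underside, 120 mm above the table. The hood's roof is 4 mm thick and 112 mm wide, and runs from here to an upright at x = +85 to +90 mm. So a tool that presses the block beyond the rocking edge must lean back towards the front, 40 to 50 degrees from vertical.
- wash_tray: Fixed white shallow tray, outside 200 (x) by 160 (y) by 18 mm high, walls and floor 5 mm thick (inside 190 by 150 mm); origin on the table under its centre, z up. It may stand to the left or to the right of the proofing bed.
- jar_center (a point): Bystander, not to be shifted: glass jar with a pinkish liquid, 72 mm across and 90 mm high, loose; this point is at its middle, half-way up; z up.
- red_bottle_center (a point): Bystander, not to be shifted: red and black paint bottle, 65 mm across and 159 mm high, loose; this point is at its middle, half-way up; z up.
- mug_center (a point): Bystander, not to be shifted: white mug with a handle, 78 by 110 mm and 94 mm high, loose; this point is at its middle, half-way up; z up.
- green_beaker_center (a point): Bystander, not to be shifted: green plastic beaker, 72 mm across and 81 mm high, loose; this point is at its middle, half-way up; z up.
Mind the look-alikes: they are no part of the job. There is more than one size of the part that bears print_block_center; the job needs the smaller.

How it is judged:
By the outcome, as a careful person would: the job done as asked, in the order asked, and still so for the second after the job is handed in, with the robot touching nothing.
It also fails if it takes over 69 s, if anything falls off the work surface, if the arm or the gripper's body presses on something with over 40 N, if the wrist force passes 120 N, or if a joint passes its speed limit or range.

### The arm

A 7-joint arm with a two-finger parallel gripper is mounted at the origin on a cart in front of the work surface, level with it; the furniture and walls round the work are solid. World frame = base frame: x ahead of the robot, y to its left, z up, the work surface at z = 0. Lengths are in m, angles in rad, forces in N, time in s.
With the tool pointing down it reaches from about 0.35 to 0.9 m from the base axis. Payload 8.1 kg.
Tool frame: the origin (TCP) lies midway between the tips of the shut fingers; the grasp point (between the pads) lies 19 mm behind it (arm.hold_point_z is the z of the grasp point in the tool frame, in m); z points along the fingers, y is the line along which they close (so a half turn about z gives the same grasp; the last joint's range is limited). The gripper opens to 92 mm and grips with 3 to 60 N. Pads are 19 mm wide; open, the fingers measure 130 mm over their backs; the gripper's body (75 mm by 190 mm) begins 47 mm behind the grasp point.
Start: joints at [-1.408, 0.434, 0.025, 1.573, -0.012, 1.134, -0.075], TCP at [0.164, 0.603, 0.227] pointing down, gripper open.
Joint ranges: [-2.62, 2.62], [-0.44, 2.09], [-1.27, 1.32], [0.08, 2.57], [-1.32, 4.46], [0.12, 2], [-2.74, 2.74]. Speed limits (rad/s): [2.22, 2.22, 3.01, 3.01, 3.14, 3.14, 3.14].

### API

Orientations are given as a rotation vector (axis times angle).
In Python, from cell import arm, get_image, camera_params, job gives the robot as it stands.
- The arm moves only by the tool send_rows, never from a script. Its argument "deltas" is a list of rows, each a list of 3 entries, a list of its own where there are three numbers: the shift along the world's x, y, z in m, then the turn, a rotation vector about the world's x, y, z in rad, then the finger opening in m, from 0 to 0.0918. In form: [[[tx, ty, tz], [ax, ay, az], gripper], ...]. A call has exactly 10 rows; each row shifts and turns the commanded pose from where the row before left it; what a row does not reach is not made up. A row lasts 1/10 s, in which the tool goes at most 50 mm and 8.59 degrees, less where a joint would pass 70% of its speed; a pose out of reach is approached as far as the arm can. A call with a gripper value outside its range is refused whole. The fingers move at their own pace and stop on an object; "force" is the grip in N (left out, the last holds). Time passes only in rows, so rows that do not move let the fingers close, or fill a call up. It gives the time, the measured TCP pose, the force and the opening at its end, in the units of the state.
- arm.observe(): the state, without advancing time (a new reading comes with each control period).
- get_image(name): name is "side" or "top" or "wrist"; returns the picture (420x560x3 uint8, red, green, blue); there is no depth.
- camera_params(name): a dict with "fov_y" (degrees; the focal length in pixels is half the picture's height over the tangent of half this angle, whatever the lens; pixels are square), "cx", "cy" (the principal point, pixels), "rvec" (rotation vector, rad) and "tvec" (3), from world to camera coordinates, as OpenCV has them. Camera axes: x right, y down, z forward; pixel columns grow to the right and rows downward; lengths in m; the calibration is good to about 2 mm. A picture is of the moment at which its call begins: read the wrist's pose just before it. camera_params takes no time and is no camera call; for the wrist camera it gives the pose at the moment of the call.
- job.sign_off(): hands the job in, once; it reports no verdict.
The state is a dict: "clock": time; "joints": joint angles; "dq": joint speeds; "joint_efforts": joint torques, N m; "position": TCP position; "ee_rot": TCP orientation; "force": force on the tool from outside, world axes, zero at the start; "ft_torque": the same for the moment, N m; "width": opening from 0.0 (shut) to 1.0 (fully open).
Only numpy, scipy, OpenCV 4.12 (cv2) and the standard library are available. Lean on these libraries where they do the work, as an engineer would, in place of code of your own. Each camera call takes 0.05 s, during which the arm holds its last target. There are 200 camera calls.

## Working session

There is one attempt and no reset: what is moved stays moved. The work goes in short steps, Python scripts to look and compute and a tool call to move; the robot and the scene stay as the last step left them, time stands still between calls to the robot, and variables do not carry over. Pictures are saved under pics/ and viewed, on a budget of 10 in all, crops included, one or two more only if the job needs it, and the job is handed in when it is done.

Besides the shell and the picture viewer there is one more tool, called after ">>>" by a JSON object that holds its "op" and its "data", one argument or row to a line. send_rows: Moves the arm, as the interface text tells. Its arguments: {"type":"object","properties":{"deltas":{"type":"array","items":{"type":"array"}},"force":{"type":"number"}},"required":["deltas"]}

```bash
ls; mkdir -p pics; python3 - <<'E'
from cell import arm,get_image,camera_params
import cv2,numpy as np
print(arm.observe(), arm.hold_point_z)
for n in ("side","top"):
    p=camera_params(n);print(n,p)
    cv2.imwrite(f"pics/{n}0.png",get_image(n)[:,:,::-1])
E
```

```text
pics
{'clock': 0.0, 'joints': array([-1.4076256 ,  0.43523166,  0.02498649,  1.57412663, -0.01159241,
        1.13398745, -0.07507663]), 'dq': array([ 0.00031374, -0.00137226,  0.00124374, -0.00032179, -0.00170522,
        0.00139029,  0.00021476]), 'joint_efforts': array([-7.01130266e-04, -6.67856956e+01,  9.84813608e-01, -3.14447629e+01,
       -6.05272944e-02,  4.31114878e-02,  1.58555895e-04]), 'position': array([0.16408693, 0.60253182, 0.22592832]), 'ee_rot': array([-4.16323536e-01, -3.11382828e+00,  2.52459048e-03]), 'force': array([ 0.10021939, -0.22033036,  0.88045236]), 'ft_torque': array([-0.04398422,  0.03244562, -0.00434358]), 'width': 0.9996570501844237} -0.0188
side {'fov_y': 47.08023199787835, 'cx': 274.706404097799, 'cy': 216.59059481628472, 'rvec': array([ 2.15427006, -0.32165809,  0.15154669]), 'tvec': array([-0.54023398,  0.19570513,  1.24750489])}
top {'fov_y': 44.40109485668838, 'cx': 278.0064934544219, 'cy': 211.27072421766766, 'rvec': array([ 2.14882642, -2.10140304,  0.22707878]), 'tvec': array([-0.01012015,  0.59405698,  1.67900561])}
```

View pics/top0.png

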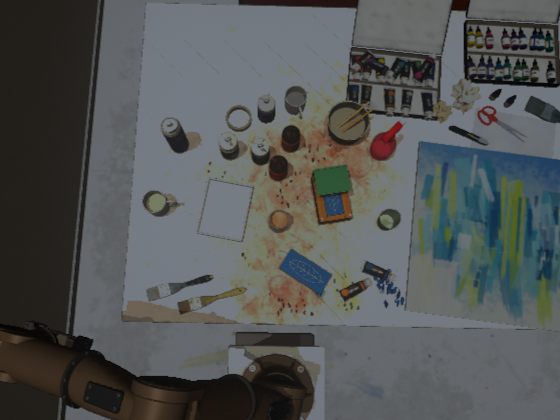

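View pics/side0.png

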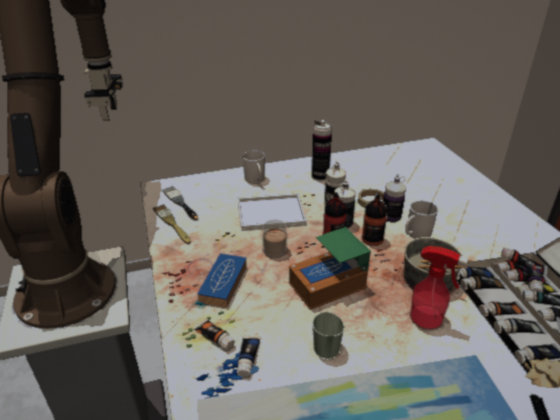

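The top view shows two blue carved blocks: a loose one on the table at (305,272), and one in the orange bed at (335,205) under the green hood at (332,180). The task calls for the one in the bed. The tray is at (226,210), left of the bed. The jar at (280,220) stands between them, and the beaker is at (388,220).

```bash
cat > h.py <<'E'
import cv2,numpy as np
from cell import arm,get_image,camera_params
from scipy.spatial.transform import Rotation as R
def K(p,h=420):
    f=h/2/np.tan(np.radians(p["fov_y"]/2)); return np.array([[f,0,p["cx"]],[0,f,p["cy"]],[0,0,1]])
def cast(p,uv,z):
    uv=np.atleast_2d(np.float64(uv)); Rm=cv2.Rodrigues(p["rvec"])[0]; c=-Rm.T@p["tvec"]
    d=(np.linalg.inv(K(p))@np.c_[uv,np.ones(len(uv))].T).T@Rm
    return c+d*((z-c[2])/d[:,2])[:,None]
def proj(p,X):
    return cv2.projectPoints(np.float64(X).reshape(-1,1,3),p["rvec"],p["tvec"],K(p),None)[0].reshape(-1,2)
def blobs(p,mask,z,amin=40):
    cs,_=cv2.findContours(mask.astype(np.uint8),cv2.RETR_EXTERNAL,cv2.CHAIN_APPROX_NONE)
    for c in cs:
        if cv2.contourArea(c)<amin: continue
        w=cast(p,c[:,0],z)[:,:2]
        r=cv2.minAreaRect((w*1000).astype(np.float32))
        print(" px",c[:,0].mean(0).round(1),"c",np.round(r[0],1),"size",np.round(r[1],1),"ang",round(r[2],1))
E
python3 - <<'E'
from h import *
im=get_image("top");p=camera_params("top")
hsv=cv2.cvtColor(im,cv2.COLOR_RGB2HSV).astype(int);H,S,V=hsv[...,0],hsv[...,1],hsv[...,2]
roi=np.zeros(H.shape,bool);roi[140:300,140:410]=1
print("green z.124");blobs(p,roi&(H>45)&(H<85)&(S>120),.124)
print("blue z.06");blobs(p,roi&(H>95)&(H<125)&(S>120),.06)
print("blue z.024");blobs(p,roi&(H>95)&(H<125)&(S>120),.024)
print("orange z.06");blobs(p,roi&(H<18)&(S>180),.06)
t=np.zeros_like(roi);t[150:260,185:265]=1
for th in (150,170,185,195): print("grey",th);blobs(p,t&(V<th),.018,100)
c=cv2.resize(im[140:300,180:420],None,fx=3.3,fy=3.3,interpolation=cv2.INTER_CUBIC)
cv2.imwrite("pics/c1.png",c[:,:,::-1])
E
```

```text
green z.124
blue z.06
 px [305.9 272. ] c [393.5 -92.1] size [162.4  75.9] ang 57.4
 px [333.5 203.9] c [ 621.4 -183.9] size [64.5 55.7] ang 10.3
blue z.024
 px [305.9 272. ] c [396.5 -94.6] size [165.8  77.5] ang 57.4
 px [333.5 203.9] c [ 629.2 -188.3] size [65.9 56.9] ang 10.3
orange z.06
 px [320.9 207. ] c [ 612.1 -141.5] size [65.  20.7] ang 8.8
grey 150
 px [224.5 204.5] c [625.4 190.9] size [386.3 278.7] ang 1.5
grey 170
 px [224.5 204.5] c [625.4 190.9] size [386.3 278.7] ang 1.5
grey 185
 px [224.5 204.5] c [625.4 190.9] size [386.3 278.7] ang 1.5
grey 195
 px [224.5 204.5] c [625.4 190.9] size [386.3 278.7] ang 1.5
```

View pics/c1.png

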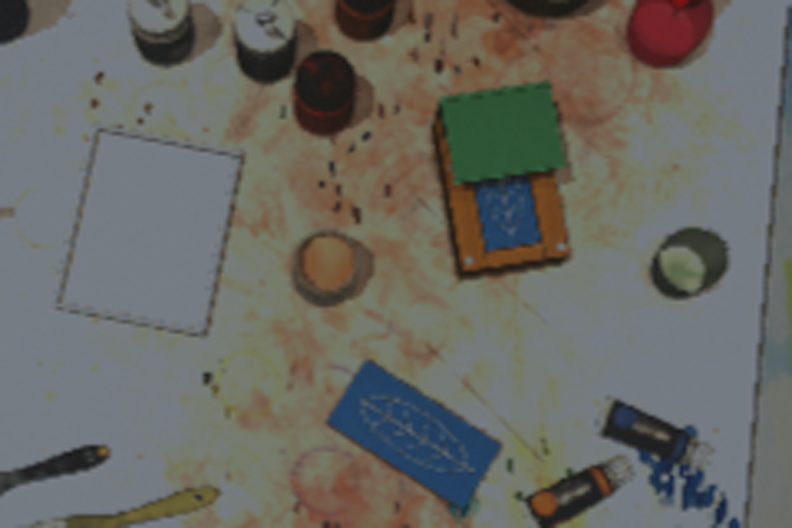

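The crop confirms the choice: the loose block measures about 162×76 mm, so it is the larger look-alike, and the bed block is about 56 mm wide. Next I measure the bed, hood, tray and bystanders.

```bash
python3 - <<'E'
from h import *
p=camera_params("top");f=lambda a:np.array(a)/3.3+[180-.35,140-.35]
im=get_image("top");hsv=cv2.cvtColor(im,cv2.COLOR_RGB2HSV).astype(int);H,S,V=hsv[...,0],hsv[...,1],hsv[...,2]
print(im[180,332],im[203,333],hsv[180,332])
m=(H>45)&(H<85)&(S>80);m[:150]=0;m[210:]=0;m[:,:300]=0;m[:,360:]=0
print("hood");blobs(p,m,.124)
w=lambda a,z:print((cast(p,f(a),z)[:,:2]*1000).round(1).tolist())
print("hood");w([(440,97),(550,83),(566,168),(456,184)],.124)
print("bed near");w([(460,274),(570,258)],.06)
print("block near");w([(487,252),(541,243)],.06)
print("tray");w([(97,128),(243,155),(207,336),(57,308)],.018)
print("jar");w([(326,258)],.09);print("beaker");w([(692,260)],.081);print("redbottle");w([(325,72)],.1);print('loose');w([(414,435)],.024)
E
```

```text
[45 84 53] [45 65 86] [ 66 118  84]
hood
 px [331.8 180. ] c [ 691.5 -170.6] size [ 89.  113.5] ang 10.3
hood
[[726.2, -108.6], [743.6, -219.1], [656.2, -234.6], [637.2, -125.1]]
bed near
[[558.1, -135.7], [577.4, -248.3]]
block near
[[581.6, -163.2], [592.3, -218.6]]
tray
[[713.3, 245.8], [687.8, 90.6], [494.2, 122.0], [519.9, 278.2]]
jar
[[565.8, 1.7]]
beaker
[[574.3, -368.5]]
redbottle
[[756.5, 6.8]]
loose
[[396.4, -92.9]]
```

The measurements agree with each other. The bed origin is at about (646,-179) mm with yaw 10.3°. The tray centre is at about (604,184) mm with yaw -9.2°. The jar is at (566,2).

```bash
cat >> h.py <<'E'
B0=np.array([.646,-.179,0]);BY=np.radians(10.3)
def bedpt(x,y,z): c,s=np.cos(BY),np.sin(BY); return B0+[c*x-s*y,s*x+c*y,z]
def rot(yaw,lean):  # lean rad; tool y=-by
    bx=np.array([np.cos(yaw),np.sin(yaw),0]);by=np.array([-bx[1],bx[0],0])
    z=np.sin(lean)*bx-np.cos(lean)*np.array([0,0,1]);y=-by
    return np.c_[np.cross(y,z),y,z]
def go(P,Rt,n):
    s=arm.observe();Rs=R.from_rotvec(s["ee_rot"]).as_matrix()
    d=np.array(P)-s["position"];rv=R.from_matrix(Rt@Rs.T).as_rotvec()
    print("tot mm",(d*1e3).round(1),"rv",rv.round(4),"deg",np.degrees(np.linalg.norm(rv)).round(1))
    print("row",(d/n).round(4),(rv/n).round(4))
def inbed(P): c,s=np.cos(BY),np.sin(BY); d=np.array(P)-B0; return np.array([c*d[0]+s*d[1],-s*d[0]+c*d[1],d[2]])
def st():
    s=arm.observe();m=R.from_rotvec(s["ee_rot"]).as_matrix();z=m[:,2]
    print("t",round(s["clock"],2),"P",(s["position"]*1e3).round(1),"bed",(inbed(s["position"])*1e3).round(1),"lean",np.degrees(np.arccos(-z[2])).round(1),"zyaw",np.degrees(np.arctan2(z[1],z[0])).round(1),"yyaw",np.degrees(np.arctan2(m[1,1],m[0,1])).round(1),"F",s["force"].round(1),"w",round(s["width"]*91.8,1),"q",s["joints"].round(2))
E
python3 - <<'E'
from h import *
p=camera_params("wrist");Rm=cv2.Rodrigues(p["rvec"])[0];c=-Rm.T@p["tvec"];s=arm.observe()
M=R.from_rotvec(s["ee_rot"]).as_matrix();print("cam in tool",(M.T@(c-s["position"])*1e3).round(1),"axis",(M.T@Rm[2]).round(2))
a=np.radians(48);Rt=rot(BY,a)
print("stage");go(bedpt(-.12,0,.22),Rt,20)
E
```

```text
cam in tool [  75.6    0.2 -157.9] axis [-0.28 -0.    0.96]
stage
tot mm [ 363.8 -803.2   -6.2] rv [ 1.135  -0.0501 -2.4884] deg 156.7
row [ 0.0182 -0.0402 -0.0003] [ 0.0567 -0.0025 -0.1244]
```

>>> {"op": "send_rows", "data": {
  "deltas": [
    [[0.018, -0.04, 0.008], [0.0567, -0.0025, -0.1244], 0.0],
    [[0.018, -0.04, 0.008], [0.0567, -0.0025, -0.1244], 0.0],
    [[0.018, -0.04, 0.008], [0.0567, -0.0025, -0.1244], 0.0],
    [[0.018, -0.04, 0.008], [0.0567, -0.0025, -0.1244], 0.0],
    [[0.018, -0.04, 0.008], [0.0567, -0.0025, -0.1244], 0.0],
    [[0.018, -0.04, 0], [0.0567, -0.0025, -0.1244], 0.0],
    [[0.018, -0.04, 0], [0.0567, -0.0025, -0.1244], 0.0],
    [[0.018, -0.04, 0], [0.0567, -0.0025, -0.1244], 0.0],
    [[0.018, -0.04, 0], [0.0567, -0.0025, -0.1244], 0.0],
    [[0.018, -0.04, 0], [0.0567, -0.0025, -0.1244], 0.0]
  ]
}}

```text
clock: 1.2
position: [0.3445, 0.2012, 0.2669]
ee_rot: [-2.087, -2.136, -0.813]
force: [1.7, 0.2, 0.4]
width: 0.181
```

```bash
python3 - <<'E'
from h import *
st();go(bedpt(-.12,0,.22),rot(BY,np.radians(48)),11)
E
```

```text
t 1.2 P [344.5 201.2 266.9] bed [-228.7  428.   266.9] lean 30.6 zyaw 50.8 yyaw -2.8 F [1.7 0.2 0.4] w 16.6 q [-1.   -0.33  0.39  2.4  -0.04  0.53 -0.56]
tot mm [ 183.4 -401.7  -46.9] rv [ 0.5651 -0.0237 -1.2385] deg 78.0
row [ 0.0167 -0.0365 -0.0043] [ 0.0514 -0.0022 -0.1126]
```

>>> {"op": "send_rows", "data": {
  "deltas": [
    [[0.0183, -0.04, -0.0047], [0.0565, -0.0024, -0.1238], 0.0],
    [[0.0183, -0.04, -0.0047], [0.0565, -0.0024, -0.1238], 0.0],
    [[0.0183, -0.04, -0.0047], [0.0565, -0.0024, -0.1238], 0.0],
    [[0.0183, -0.04, -0.0047], [0.0565, -0.0024, -0.1238], 0.0],
    [[0.0183, -0.04, -0.0047], [0.0565, -0.0024, -0.1238], 0.0],
    [[0.0183, -0.04, -0.0047], [0.0565, -0.0024, -0.1238], 0.0],
    [[0.0183, -0.04, -0.0047], [0.0565, -0.0024, -0.1238], 0.0],
    [[0.0183, -0.04, -0.0047], [0.0565, -0.0024, -0.1238], 0.0],
    [[0.0183, -0.04, -0.0047], [0.0565, -0.0024, -0.1238], 0.0],
    [[0.0183, -0.04, -0.0047], [0.0565, -0.0024, -0.1238], 0.0]
  ]
}}

```text
clock: 2.2
position: [0.4994, -0.1651, 0.2539]
ee_rot: [-2.818, -0.319, -1.227]
force: [-0.2, 0.1, -0.6]
width: 0.004
```

```bash
python3 - <<'E'
from h import *
st();go(bedpt(-.12,0,.22),rot(BY,np.radians(48)),1)
p=camera_params("wrist");im=get_image("wrist");cv2.imwrite("pics/w1.png",im[:,:,::-1])
for n,q in dict(hoodF=(0,.056,.124),hoodR=(0,-.056,.124),nearL=(-.078,.056,.06),nearR=(-.078,-.056,.06),bl=(-.06,.028,.06),br=(-.06,-.028,.06)).items(): print(n,proj(p,bedpt(*q)).round(1))
E
```

```text
t 2.2 P [ 499.4 -165.1  253.9] bed [-141.7   39.9  253.9] lean 46.9 zyaw 10.2 yyaw -77.9 F [-0.2  0.1 -0.6] w 0.4 q [-0.99 -0.44  1.32  2.43 -0.2   0.13 -0.7 ]
tot mm [ 28.5 -35.3 -33.9] rv [ 0.0383 -0.013  -0.0303] deg 2.9
row [ 0.0285 -0.0353 -0.0339] [ 0.0383 -0.013  -0.0303]
hoodF [[265.9 179.2]]
hoodR [[369.7 184. ]]
nearL [[262.3 269.4]]
nearR [[361.9 273.5]]
bl [[287.6 255.4]]
br [[336.2 257.5]]
```

View pics/w1.png

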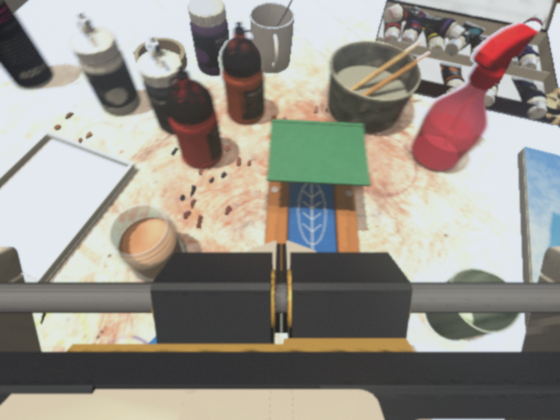

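The wrist picture shows the bed and hood where predicted: the hood front corners are at (266,180) and (369,184). However, joints 2, 3 and 6 are at their limits because of the branch the IK took. I'll fit a rough kinematic model so I can choose a better posture.

```bash
cat > kin.py <<'E'
import numpy as np,itertools
from scipy.spatial.transform import Rotation as R
from scipy.optimize import least_squares
rz=lambda a:R.from_euler('z',a).as_matrix();ry=lambda a:R.from_euler('y',a).as_matrix()
def fk(q,s,g):
    o1,o7,d1,d3,d5,d7,a1,a3,a4,a6=g[:10]
    b=g[10:13] if len(g)>10 else np.zeros(3)
    M=rz(s[0]*q[0]+o1);p=M@[a1,b[0],d1]
    M=M@ry(q[1])@rz(s[1]*q[2]);p=p+M@[a3,b[1],d3]
    M=M@ry(q[3])@rz(s[2]*q[4]);p=p+M@[a4,b[2],d5]
    M=M@ry(q[5]);p=p+M@[a6,0,d7]
    return p,M@rz(s[3]*q[6]+o7)
E
python3 - <<'E'
from kin import *
from cell import arm
s0=arm.observe()
D=[([-1.4076256,.43523166,.02498649,1.57412663,-.01159241,1.13398745,-.07507663],[.16408693,.60253182,.22592832],[-.416323536,-3.11382828,.00252459]),
([-1.,-.33,.39,2.4,-.04,.53,-.56],[.3445,.2012,.2669],[-2.087,-2.136,-.813]),
(s0["joints"],s0["position"],s0["ee_rot"])]
res=[]
for s in itertools.product([-1,1],repeat=4):
  for o1,o7 in itertools.product([0,1.57,3.14,-1.57],repeat=2):
    def f(g):
        r=[]
        for q,P,rv in D:
            p,M=fk(q,s,g);r+=list((p-P)*5)+list((R.from_matrix(M).inv()*R.from_rotvec(rv)).as_rotvec())
        return np.r_[r,.02*(g[2:]-[.3,.4,.4,.2,0,0,0,0])]
    x=least_squares(f,[o1,o7,.3,.4,.4,.2,0,0,0,0]);res.append((x.cost,s,x.x))
res.sort(key=lambda t:t[0])
for c,s,x in res[:5]: print(c,s,x.round(3).tolist())
E
```

```text
0.002454792627365319 (-1, -1, -1, -1) [-0.068, 1.508, 0.621, 0.456, 0.765, 0.269, -0.2, 0.043, 0.218, 0.007]
0.0024547926273653245 (-1, -1, -1, -1) [-0.068, -4.775, 0.621, 0.456, 0.765, 0.269, -0.2, 0.043, 0.218, 0.007]
0.0024547926273653254 (-1, -1, -1, -1) [-0.068, 1.508, 0.621, 0.456, 0.765, 0.269, -0.2, 0.043, 0.218, 0.007]
0.002454792627365333 (-1, -1, -1, -1) [-0.068, 1.508, 0.621, 0.456, 0.765, 0.269, -0.2, 0.043, 0.218, 0.007]
0.0024547926273653393 (-1, -1, -1, -1) [-0.068, 1.508, 0.621, 0.456, 0.765, 0.269, -0.2, 0.043, 0.218, 0.007]
```

```bash
python3 - <<'E'
from h import *
go([.48,-.42,.30],rot(np.radians(-20),np.radians(15)),10)
E
```

```text
tot mm [ -20.4 -252.8   45.1] rv [ 0.0713  0.5608 -0.543 ] deg 44.9
row [-0.002  -0.0253  0.0045] [ 0.0071  0.0561 -0.0543]
```

>>> {"op": "send_rows", "data": {
  "deltas": [
    [[-0.002, -0.025, 0.005], [0.007, 0.056, -0.054], 0.0],
    [[-0.002, -0.025, 0.005], [0.007, 0.056, -0.054], 0.0],
    [[-0.002, -0.025, 0.005], [0.007, 0.056, -0.054], 0.0],
    [[-0.002, -0.025, 0.005], [0.007, 0.056, -0.054], 0.0],
    [[-0.002, -0.025, 0.005], [0.007, 0.056, -0.054], 0.0],
    [[-0.002, -0.025, 0.005], [0.007, 0.056, -0.054], 0.0],
    [[-0.002, -0.025, 0.005], [0.007, 0.056, -0.054], 0.0],
    [[-0.002, -0.025, 0.005], [0.007, 0.056, -0.054], 0.0],
    [[-0.002, -0.025, 0.005], [0.007, 0.056, -0.054], 0.0],
    [[-0.002, -0.025, 0.005], [0.007, 0.056, -0.054], 0.0]
  ]
}}

```text
clock: 3.25
position: [0.4275, -0.3529, 0.3396]
ee_rot: [2.996, -0.469, 0.471]
force: [0.4, 0.3, -0.2]
width: 0.003
```

```bash
cat >> h.py <<'E'
def log():
    s=arm.observe();open("log.txt","a").write(repr([list(map(float,s[k])) for k in("joints","position","ee_rot")])+"\n")
E
python3 - <<'E'
from h import *
st();log();go([.56,-.15,.30],rot(BY,np.radians(15)),10)
E
```

```text
t 3.25 P [ 427.5 -352.9  339.6] bed [-246.1 -132.   339.6] lean 18.1 zyaw -22.2 yyaw -108.0 F [ 0.4  0.3 -0.2] w 0.2 q [-1.03 -0.44  1.32  1.89  0.51  1.08 -1.73]
tot mm [132.5 202.9 -39.6] rv [0.0277 0.0528 0.4935] deg 28.5
row [ 0.0133  0.0203 -0.004 ] [0.0028 0.0053 0.0493]
```

```bash
cat > fit.py <<'E'
from kin import *
D=[([-1.4076256,.43523166,.02498649,1.57412663,-.01159241,1.13398745,-.07507663],[.16408693,.60253182,.22592832],[-.416323536,-3.11382828,.00252459]),
([-1.,-.33,.39,2.4,-.04,.53,-.56],[.3445,.2012,.2669],[-2.087,-2.136,-.813]),
([-.99,-.44,1.32,2.43,-.2,.13,-.7],[.4994,-.1651,.2539],[-2.818,-.319,-1.227])]+[eval(l) for l in open("log.txt")]
s=(-1,)*4
n0=np.array([.3,.4,.4,.2,0,0,0,0,0,0,0])
def f(g):
    r=[]
    for q,P,rv in D:
        p,M=fk(q,s,g);r+=list((p-P)*5)+list((R.from_matrix(M).inv()*R.from_rotvec(rv)).as_rotvec())
    return np.r_[r,.01*(g[2:]-n0)]
x=least_squares(f,np.r_[0,1.57,n0])
print(x.cost,x.x.round(3).tolist());print(x.fun[:6*len(D)].reshape(-1,6).round(3))
np.save("g.npy",x.x)
E
python3 fit.py
```

```text
0.00012889803068181325 [-0.006, 1.56, 0.27, 0.563, 0.431, 0.372, -0.001, -0.002, 0.001, 0.001, -0.039, -0.014, 0.004]
[[-0.004  0.001  0.    -0.    -0.     0.005]
 [ 0.004 -0.003 -0.001  0.007  0.001 -0.01 ]
 [-0.     0.001  0.001  0.003  0.003 -0.   ]
 [-0.001 -0.    -0.     0.002  0.     0.005]]
```

```bash
cat > ik.py <<'E'
from kin import *
from h import bedpt,rot,BY,arm
g=np.load("g.npy");S=(-1,)*4
lo=np.array([-2.62,-.44,-1.27,.08,-1.32,.12,-2.74]);hi=np.array([2.62,2.09,1.32,2.57,4.46,2,2.74])
def err(q,P,M):
    p,m=fk(q,S,g);return np.r_[(P-p),R.from_matrix(M@m.T).as_rotvec()]
def ik(P,M,q3=None,pref=None,n=30,seed=0):
    rng=np.random.default_rng(seed);best=None
    for _ in range(n):
        q0=rng.uniform(lo,hi);pr=(lo+hi)/2 if pref is None else pref
        x=least_squares(lambda q:np.r_[err(q,P,M)*[20]*1,.003*(q-pr)] if q3 is None else np.r_[err(q,P,M)*20,.5*(q[2]-q3)],q0,bounds=(lo,hi))
        e=np.linalg.norm(err(x.x,P,M))
        if e<.004 and (best is None or x.cost<best[0]): best=(x.cost,x.x)
    return best
FL=np.diag([-1,-1,1.])
E
sed -i 's/err(q,P,M)\*\[20\]\*1/err(q,P,M)*20/' ik.py
python3 - <<'E'
from ik import *
for lean in (42,48):
  for F in (0,1):
    for nm,P,l in (("press",bedpt(.02,0,.067),lean),("pressed",bedpt(.031,0,.057),lean)):
      M=rot(BY,np.radians(l));M=M@FL if F else M
      for q3 in (-.8,-.4,0,.4,.8):
        b=ik(P,M,q3,n=8);print(lean,F,nm,q3,None if b is None else b[1].round(2))
for F in (0,1):
  for nm,P,M in (("grasp",bedpt(-.028,0,.065),rot(BY,np.radians(15))),("tray",np.array([.55,.19,.02]),rot(-.16,np.radians(44)))):
    M=M@FL if F else M
    for q3 in (-.6,0,.6):
      b=ik(P,M,q3,n=8);print(F,nm,q3,None if b is None else b[1].round(2))
E
```

```text
42 0 press -0.8 [ 0.94  0.73 -0.8   2.12  2.66  0.2   2.7 ]
42 0 press -0.4 [ 0.66  0.62 -0.4   2.15  3.76  0.27  1.5 ]
42 0 press 0 [0.36 0.58 0.   2.18 4.08 0.45 1.09]
42 0 press 0.4 [0.07 0.62 0.4  2.2  4.2  0.65 0.9 ]
42 0 press 0.8 [-0.19  0.74  0.8   2.22  4.26  0.91  0.75]
42 0 pressed -0.8 [ 0.92  0.76 -0.8   2.1   2.63  0.22  2.74]
42 0 pressed -0.4 [ 0.65  0.65 -0.4   2.13  3.7   0.27  1.56]
42 0 pressed 0 [ 0.35  0.61 -0.    2.16  4.05  0.45  1.12]
42 0 pressed 0.4 [0.06 0.65 0.4  2.19 4.18 0.66 0.91]
42 0 pressed 0.8 [-0.2   0.77  0.8   2.21  4.24  0.92  0.75]
42 1 press -0.8 [ 0.94  0.73 -0.8   2.12  2.66  0.2  -0.44]
42 1 press -0.4 [ 0.66  0.62 -0.4   2.15  3.76  0.27 -1.64]
42 1 press 0 [ 0.36  0.58 -0.    2.18  4.08  0.45 -2.05]
42 1 press 0.4 [ 0.07  0.62  0.4   2.2   4.2   0.65 -2.24]
42 1 press 0.8 [-0.19  0.74  0.8   2.22  4.26  0.91 -2.39]
42 1 pressed -0.8 [ 0.92  0.76 -0.8   2.1   2.62  0.22 -0.4 ]
42 1 pressed -0.4 [ 0.65  0.65 -0.4   2.13  3.7   0.27 -1.58]
42 1 pressed 0 [ 0.35  0.61 -0.    2.16  4.05  0.45 -2.02]
42 1 pressed 0.4 [ 0.06  0.65  0.4   2.19  
[... 1226 characters left out ...]
7  0.83  0.8   2.27  4.1   1.08 -2.25]
0 grasp -0.6 [ 0.69  0.62 -0.6   1.87  0.46  0.54 -1.54]
0 grasp 0 [ 0.27  0.54  0.    1.91 -0.26  0.47 -0.91]
0 grasp 0.6 [-0.14  0.59  0.6   1.96 -0.86  0.61 -0.36]
0 tray -0.6 [-0.36  0.74 -0.6   2.37  1.95  1.06  1.93]
0 tray 0 [-0.82  0.66  0.    2.41  2.1   0.73  1.65]
0 tray 0.6 [-1.26  0.77  0.6   2.45  2.59  0.47  1.07]
1 grasp -0.6 [ 0.69  0.62 -0.6   1.87  0.46  0.54  1.6 ]
1 grasp 0 [ 0.27  0.54 -0.    1.91 -0.26  0.47  2.23]
1 grasp 0.6 [-0.11  0.58  0.55  1.95 -0.81  0.59  2.74]
1 tray -0.6 [-0.36  0.74 -0.6   2.37  1.95  1.06 -1.21]
1 tray 0 [-0.82  0.66  0.    2.41  2.1   0.73 -1.49]
1 tray 0.6 [-1.26  0.77  0.6   2.45  2.59  0.47 -2.07]
```

```bash
cat > sim.py <<'E'
from ik import *
def jac(q):
    p0,m0=fk(q,S,g);J=np.zeros((6,7))
    for i in range(7):
        d=np.zeros(7);d[i]=1e-5;p,m=fk(q+d,S,g);J[:3,i]=(p-p0)/1e-5;J[3:,i]=R.from_matrix(m@m0.T).as_rotvec()/1e-5
    return J
def track(q,P,M,it=8,lam=.02,wr=1.,rest=None,kn=0.,cl=True):
    for _ in range(it):
        e=err(q,P,M);W=np.diag([1,1,1,wr,wr,wr]);J=W@jac(q);e=W@e
        Ji=J.T@np.linalg.inv(J@J.T+lam**2*np.eye(6))
        dq=Ji@e
        if rest is not None: dq=dq+kn*(np.eye(7)-Ji@J)@(rest-q)
        q=np.clip(q+np.clip(dq,-.15,.15),lo+1e-3,hi-1e-3)
    return q
def run(q,rows,**k):
    P,M=fk(q,S,g)
    for t,r in rows:
        P=P+t;M=R.from_rotvec(r).as_matrix()@M;q=track(q,P,M,**k)
    return q
E
python3 - <<'E'
from sim import *
q0=np.array([-1.4076,.4352,.025,1.5741,-.0116,1.134,-.0751])
r1=[([.018,-.04,.008 if i<5 else 0],[.0567,-.0025,-.1244]) for i in range(10)]
r2=[([.0183,-.04,-.0047],[.0565,-.0024,-.1238])]*10
r3=[([-.002,-.025,.005],[.007,.056,-.054])]*10
for k in (dict(lam=.02),dict(lam=.1),dict(lam=.02,rest=q0,kn=.05),dict(lam=.02,rest=(lo+hi)/2,kn=.05)):
    a=run(q0,r1,**k);b=run(a,r2,**k);c=run(b,r3,**k);print(a.round(2),b.round(2),c.round(2))
E
```

```text
[-1.   -0.32  0.39  2.4  -0.06  0.54 -0.53] [-1.19 -0.44  1.32  2.45 -0.31  0.12 -0.47] [-0.35  0.37  1.31  1.84 -0.7   1.17 -0.43]
[-1.   -0.32  0.39  2.4  -0.06  0.54 -0.52] [-1.14 -0.44  1.32  2.43 -0.32  0.12 -0.5 ] [-0.3   0.38  1.27  1.8  -0.68  1.14 -0.52]
[-0.91 -0.3   0.33  2.39 -0.13  0.54 -0.45] [-1.19 -0.44  1.32  2.45 -0.41  0.12 -0.36] [-0.21  0.26  1.02  1.83 -0.56  1.07 -0.59]
[-0.46 -0.24 -0.    2.37 -0.41  0.56 -0.13] [-1.21 -0.44  1.32  2.44  0.23  0.12 -1.01] [-1.37 -0.44  1.32  1.85  0.47  1.08 -1.52]
```

```bash
nproc; cat > search.py <<'E'
from sim import *
import sys,time
from multiprocessing import Pool
LIM=np.array([.155,.155,.21,.21,.22,.22,.22])
def leg(q,P,M,minrows=10):
    p,m=fk(q,S,g);rv=R.from_matrix(M@m.T).as_rotvec();d=P-p
    n=int(np.ceil(max(np.linalg.norm(d)/.045,np.linalg.norm(rv)/.14,minrows)/10)*10)
    return n,d/n,rv/n
def follow(q,wps,verbose=False,skip=None):
    rows=0;marg=9;spd=0;worst=0
    for P,M in wps:
        n,d,rv=leg(q,P,M);p,m=fk(q,S,g)
        for i in range(n):
            p=p+d;m=R.from_rotvec(rv).as_matrix()@m;q2=track(q,p,m,it=3)
            spd=max(spd,(abs(q2-q)/LIM).max());q=q2;rows+=1
            if rows>(10 if skip is None else skip): marg=min(marg,(np.minimum(q-lo,hi-q)).min())
            worst=max(worst,np.linalg.norm(err(q,p,m)))
        if verbose: print(n,(d).round(4),rv.round(4),q.round(2))
    return q,rows,marg,spd,worst
def gen(rng):
    x,y,z=rng.uniform([.38,-.35,.28],[.68,.35,.45])
    ty=rng.uniform(-np.pi,np.pi);tilt=rng.uniform(0,1.0);yaw=rng.uniform(-1.5,1.5)
    M=R.from_rotvec(tilt*np.array([np.cos(ty),np.sin(ty),0])).as_matrix()@rot(yaw,0)
    return np.array([x,y,z]),M
def job(a):
    q0,F,final,seed=a;rng=np.random.default_rng(seed);best=(9e9,)
    t=time.time()
    while time.time()-t<TL:
        k=rng.integers(1,4);w=[gen(rng) for _ in range(k)]
        try: q,rows,marg,spd,worst=follow(q0,w+final)
        except Exception: continue
        c=(worst-.0)*20+max(0,spd-1)*2+max(0,.1-marg)*30+rows*.01+(abs(q[2]+.6))*.5
        if c<best[0]: best=(c,q,rows,marg,spd,worst,w)
    return best
TL=100
E
cat > s1.py <<'E'
from search import *
import pickle
if __name__=="__main__":
    q0=arm.observe()["joints"];r=[]
    a=np.radians(48)
    for F in (0,1):
        fin=[(bedpt(-.06,0,.14),rot(BY,a)@(FL if F else np.eye(3))),(bedpt(.02,0,.07),rot(BY,a)@(FL if F else np.eye(3)))]
        import os
        with Pool() as p: out=p.map(job,[(q0,F,fin,s) for s in range(os.cpu_count())])
        b=min(out,key=lambda t:t[0]);r.append((b,fin));print(F,b[0],b[1].round(2),b[2:6])
    pickle.dump(r,open("s1.pkl","wb"))
E
time OMP_NUM_THREADS=1 python3 s1.py
```

```text
4
0 12.199199891744202 [ 1.06  0.74 -0.85  2.18 -0.02  0.12 -0.82] (70, np.float64(0.0009999999999998899), np.float64(1.0346988317509953), np.float64(0.4167481680001525))
1 1.4294389578765598 [ 0.54  0.63 -0.19  2.22  3.84  0.53 -1.72] (60, np.float64(0.11514420125652913), np.float64(1.3120219327615898), np.float64(3.436535781476737e-05))
real	3m21.318s
user	13m17.539s
sys	0m0.169s
```

```bash
python3 - <<'E'
from search import *
import pickle
b,fin=pickle.load(open("s1.pkl","rb"))[1]
q=arm.observe()["joints"];print(q.round(2))
for P,M in b[6]+fin:
    print("wp",P.round(3),"tool z",M[:,2].round(2),"y",M[:,1].round(2))
q=arm.observe()["joints"];p,m=fk(q,S,g)
for P,M in b[6]+fin:
    n,d,rv=leg(q,P,M);p,m=fk(q,S,g);print(n,d.round(4),rv.round(4))
    for i in range(n):
        p=p+d;m=R.from_rotvec(rv).as_matrix()@m;q2=track(q,p,m,it=3);s=(abs(q2-q)/LIM).max();q=q2
        if i%5==4 or s>.95: print("  ",i,q.round(2),s.round(2),p.round(2))
E
```

```text
[-1.03 -0.44  1.32  1.89  0.51  1.08 -1.73]
wp [0.397 0.036 0.285] tool z [ 0.42 -0.11 -0.9 ] y [ 0.04 -0.99  0.14]
wp [ 0.418 -0.029  0.413] tool z [-0.35  0.1  -0.93] y [-0.03 -1.   -0.09]
wp [ 0.62  -0.166  0.304] tool z [-0.15 -0.75 -0.64] y [ 0.92 -0.35  0.19]
wp [ 0.587 -0.19   0.14 ] tool z [ 0.73  0.13 -0.67] y [-0.18  0.98  0.  ]
wp [ 0.666 -0.175  0.07 ] tool z [ 0.73  0.13 -0.67] y [-0.18  0.98  0.  ]
10 [-0.0031  0.0388 -0.0055] [-0.0132 -0.0093  0.0359]
   4 [-0.81 -0.39  0.73  2.18  0.5   0.95 -2.  ] 0.52 [ 0.41 -0.16  0.31]
   9 [-0.87 -0.28  0.26  2.29  0.54  0.89 -2.41] 0.4 [0.4  0.04 0.28]
10 [ 0.0021 -0.0064  0.0128] [ 0.0223  0.0786 -0.0085]
   4 [-0.91 -0.12  0.69  1.91  0.1   1.29 -1.79] 0.49 [0.41 0.   0.35]
   9 [-0.67  0.27  0.93  1.54 -0.22  1.81 -1.31] 0.5 [ 0.42 -0.03  0.41]
10 [ 0.0202 -0.0137 -0.0109] [-0.0546  0.0275  0.1179]
   4 [-0.62  0.53  0.8   1.41  0.09  1.7  -0.88] 0.32 [ 0.52 -0.1   0.36]
   9 [-0.67  0.65  0.72  1.52  0.45  1.34 -0.63] 0.41 [ 0.62 -0.17  0.3 ]
20 [-0.0016 -0.0012 -0.0082] [-0.0066  0.0097  0.1052]
   4 [-0.81  0.47  0.7   1.9
[... 356 characters left out ...]
5  0.28  0.33  2.45  2.67  0.46 -1.5 ] 1.23 [ 0.6  -0.18  0.19]
   14 [-0.06  0.29  0.2   2.45  2.92  0.48 -1.59] 1.24 [ 0.6  -0.18  0.18]
   15 [ 0.13  0.31  0.08  2.45  3.17  0.49 -1.66] 1.2 [ 0.59 -0.18  0.17]
   16 [ 0.31  0.33 -0.02  2.43  3.41  0.49 -1.73] 1.13 [ 0.59 -0.19  0.16]
   17 [ 0.47  0.36 -0.12  2.4   3.64  0.49 -1.78] 1.05 [ 0.59 -0.19  0.16]
   18 [ 0.61  0.4  -0.21  2.36  3.87  0.48 -1.85] 1.05 [ 0.59 -0.19  0.15]
   19 [ 0.74  0.44 -0.28  2.32  4.11  0.47 -1.93] 1.09 [ 0.59 -0.19  0.14]
10 [ 0.0079  0.0014 -0.007 ] [0. 0. 0.]
   4 [ 0.63  0.53 -0.23  2.28  3.94  0.5  -1.8 ] 0.13 [ 0.63 -0.18  0.1 ]
   9 [ 0.54  0.63 -0.19  2.22  3.84  0.53 -1.72] 0.12 [ 0.67 -0.18  0.07]
```

>>> {"op": "send_rows", "data": {
  "deltas": [
    [[-0.003, 0.039, -0.0055], [-0.013, -0.009, 0.036], 0.0],
    [[-0.003, 0.039, -0.0055], [-0.013, -0.009, 0.036], 0.0],
    [[-0.003, 0.039, -0.0055], [-0.013, -0.009, 0.036], 0.0],
    [[-0.003, 0.039, -0.0055], [-0.013, -0.009, 0.036], 0.0],
    [[-0.003, 0.039, -0.0055], [-0.013, -0.009, 0.036], 0.0],
    [[-0.003, 0.039, -0.0055], [-0.013, -0.009, 0.036], 0.0],
    [[-0.003, 0.039, -0.0055], [-0.013, -0.009, 0.036], 0.0],
    [[-0.003, 0.039, -0.0055], [-0.013, -0.009, 0.036], 0.0],
    [[-0.003, 0.039, -0.0055], [-0.013, -0.009, 0.036], 0.0],
    [[-0.003, 0.039, -0.0055], [-0.013, -0.009, 0.036], 0.0]
  ]
}}

```text
clock: 4.25
position: [0.397, 0.0384, 0.2837]
ee_rot: [2.943, 0.104, 0.638]
force: [2.1, -0.3, 1.4]
width: 0.003
```

```bash
cat > chk.py <<'E'
from search import *
import pickle
from h import st,log
def show(q,wps):
    for P,M,nr in wps:
        p,m=fk(q,S,g);n=nr;d=(P-p)/n;rv=R.from_matrix(M@m.T).as_rotvec()/n;ss=[];mg=9
        for i in range(n):
            p=p+d;m=R.from_rotvec(rv).as_matrix()@m;q2=track(q,p,m,it=3);ss.append((abs(q2-q)/LIM).max());q=q2;mg=min(mg,np.minimum(q-lo,hi-q).min())
        print("n",n,"d",d.round(4),"rv",rv.round(4),"end",q.round(2),"spd",round(max(ss),2),"mg",mg.round(2),"e",np.linalg.norm(err(q,p,m)).round(4))
    return q
E
cat > s2.py <<'E'
from chk import *
st();log();b,fin=pickle.load(open("s1.pkl","rb"))[1];w=b[6]
q=arm.observe()["joints"];print(fk(q,S,g)[0].round(4))
import sys
k=int(sys.argv[1])
L=[(w[1][0],w[1][1],10),(w[2][0],w[2][1],10),(bedpt(-.08,0,.19),fin[0][1],30),(bedpt(-.06,0,.14),fin[0][1],10),(fin[1][0],fin[1][1],10)]
show(q,L[k:])
E
python3 s2.py 0
```

```text
t 4.25 P [397.   38.4 283.7] bed [-206.1  258.5  283.7] lean 25.5 zyaw -14.9 yyaw -87.7 F [ 2.1 -0.3  1.4] w 0.3 q [-0.87 -0.28  0.26  2.3   0.54  0.88 -2.41]
[0.3935 0.0359 0.2811]
n 10 d [ 0.0024 -0.0065  0.0132] rv [ 0.0222  0.0783 -0.0089] end [-0.67  0.27  0.93  1.54 -0.22  1.81 -1.31] spd 0.68 mg 0.17 e 0.0
n 10 d [ 0.0202 -0.0137 -0.0109] rv [-0.0546  0.0275  0.1179] end [-0.67  0.65  0.72  1.52  0.45  1.34 -0.63] spd 0.48 mg 0.19 e 0.0
n 30 d [-0.0017 -0.0009 -0.0038] rv [-0.0044  0.0065  0.0701] end [ 0.71  0.31 -0.2   2.31  4.42  0.48 -2.26] spd 1.03 mg 0.04 e 0.0
n 10 d [ 0.002   0.0004 -0.005 ] rv [0. 0. 0.] end [ 0.64  0.42 -0.16  2.33  4.15  0.52 -1.98] spd 0.14 mg 0.07 e 0.0
n 10 d [ 0.0079  0.0014 -0.007 ] rv [-0. -0. -0.] end [ 0.47  0.62 -0.1   2.23  3.88  0.57 -1.79] spd 0.16 mg 0.25 e 0.0
```

>>> {"op": "send_rows", "data": {
  "deltas": [
    [[0.0024, -0.0065, 0.013], [0.022, 0.078, -0.009], 0.0],
    [[0.0024, -0.0065, 0.013], [0.022, 0.078, -0.009], 0.0],
    [[0.0024, -0.0065, 0.013], [0.022, 0.078, -0.009], 0.0],
    [[0.0024, -0.0065, 0.013], [0.022, 0.078, -0.009], 0.0],
    [[0.0024, -0.0065, 0.013], [0.022, 0.078, -0.009], 0.0],
    [[0.0024, -0.0065, 0.013], [0.022, 0.078, -0.009], 0.0],
    [[0.0024, -0.0065, 0.013], [0.022, 0.078, -0.009], 0.0],
    [[0.0024, -0.0065, 0.013], [0.022, 0.078, -0.009], 0.0],
    [[0.0024, -0.0065, 0.013], [0.022, 0.078, -0.009], 0.0],
    [[0.0024, -0.0065, 0.013], [0.022, 0.078, -0.009], 0.0]
  ]
}}

```text
clock: 5.25
position: [0.4226, -0.0269, 0.4149]
ee_rot: [-2.994, 0.026, 0.535]
force: [0.5, 0.1, -0.4]
width: 0.007
```

>>> {"op": "send_rows", "data": {
  "deltas": [
    [[0.02, -0.0137, -0.011], [-0.0546, 0.0275, 0.118], 0.0],
    [[0.02, -0.0137, -0.011], [-0.0546, 0.0275, 0.118], 0.0],
    [[0.02, -0.0137, -0.011], [-0.0546, 0.0275, 0.118], 0.0],
    [[0.02, -0.0137, -0.011], [-0.0546, 0.0275, 0.118], 0.0],
    [[0.02, -0.0137, -0.011], [-0.0546, 0.0275, 0.118], 0.0],
    [[0.02, -0.0137, -0.011], [-0.0546, 0.0275, 0.118], 0.0],
    [[0.02, -0.0137, -0.011], [-0.0546, 0.0275, 0.118], 0.0],
    [[0.02, -0.0137, -0.011], [-0.0546, 0.0275, 0.118], 0.0],
    [[0.02, -0.0137, -0.011], [-0.0546, 0.0275, 0.118], 0.0],
    [[0.02, -0.0137, -0.011], [-0.0546, 0.0275, 0.118], 0.0]
  ]
}}

```text
clock: 6.25
position: [0.6231, -0.1641, 0.3027]
ee_rot: [2.03, 1.279, -0.759]
force: [-0.6, -0.3, 0.2]
width: 0.006
```

```bash
sed -i 's/bedpt(-.08,0,.19),fin\[0\]\[1\],30/bedpt(-.065,0,.155),fin[0][1],30/' s2.py; python3 s2.py 2
```

```text
t 6.25 P [ 623.1 -164.1  302.7] bed [-19.9  18.8 302.7] lean 49.8 zyaw -100.8 yyaw -20.5 F [-0.6 -0.3  0.2] w 0.5 q [-0.66  0.65  0.7   1.52  0.45  1.34 -0.63]
[ 0.6232 -0.1653  0.2995]
n 30 d [-0.0014 -0.0008 -0.0048] rv [-0.0044  0.0062  0.07  ] end [ 0.67  0.39 -0.19  2.32  4.22  0.5  -2.05] spd 0.85 mg 0.12 e 0.0
n 10 d [ 0.0005  0.0001 -0.0015] rv [0. 0. 0.] end [ 0.64  0.43 -0.17  2.33  4.14  0.52 -1.98] spd 0.04 mg 0.24 e 0.0
n 10 d [ 0.0079  0.0014 -0.007 ] rv [-0. -0. -0.] end [ 0.47  0.62 -0.11  2.23  3.88  0.56 -1.78] spd 0.17 mg 0.25 e 0.0
```

>>> {"op": "send_rows", "data": {
  "deltas": [
    [[-0.0014, -0.0009, -0.0049], [-0.0044, 0.0062, 0.07], 0.0],
    [[-0.0014, -0.0009, -0.0049], [-0.0044, 0.0062, 0.07], 0.0],
    [[-0.0014, -0.0009, -0.0049], [-0.0044, 0.0062, 0.07], 0.0],
    [[-0.0014, -0.0009, -0.0049], [-0.0044, 0.0062, 0.07], 0.0],
    [[-0.0014, -0.0009, -0.0049], [-0.0044, 0.0062, 0.07], 0.0],
    [[-0.0014, -0.0009, -0.0049], [-0.0044, 0.0062, 0.07], 0.0],
    [[-0.0014, -0.0009, -0.0049], [-0.0044, 0.0062, 0.07], 0.0],
    [[-0.0014, -0.0009, -0.0049], [-0.0044, 0.0062, 0.07], 0.0],
    [[-0.0014, -0.0009, -0.0049], [-0.0044, 0.0062, 0.07], 0.0],
    [[-0.0014, -0.0009, -0.0049], [-0.0044, 0.0062, 0.07], 0.0]
  ]
}}

```text
clock: 7.25
position: [0.6075, -0.1735, 0.2544]
ee_rot: [1.377, 1.829, -0.501]
force: [1.3, -0.5, 0.2]
width: 0.007
```

>>> {"op": "send_rows", "data": {
  "deltas": [
    [[-0.0014, -0.0009, -0.0049], [-0.0044, 0.0062, 0.07], 0.0],
    [[-0.0014, -0.0009, -0.0049], [-0.0044, 0.0062, 0.07], 0.0],
    [[-0.0014, -0.0009, -0.0049], [-0.0044, 0.0062, 0.07], 0.0],
    [[-0.0014, -0.0009, -0.0049], [-0.0044, 0.0062, 0.07], 0.0],
    [[-0.0014, -0.0009, -0.0049], [-0.0044, 0.0062, 0.07], 0.0],
    [[-0.0014, -0.0009, -0.0049], [-0.0044, 0.0062, 0.07], 0.0],
    [[-0.0014, -0.0009, -0.0049], [-0.0044, 0.0062, 0.07], 0.0],
    [[-0.0014, -0.0009, -0.0049], [-0.0044, 0.0062, 0.07], 0.0],
    [[-0.0014, -0.0009, -0.0049], [-0.0044, 0.0062, 0.07], 0.0],
    [[-0.0014, -0.0009, -0.0049], [-0.0044, 0.0062, 0.07], 0.0]
  ]
}}

```text
clock: 8.25
position: [0.5937, -0.1827, 0.206]
ee_rot: [0.619, 2.173, -0.208]
force: [1.0, -0.6, -0.5]
width: 0.004
```

```bash
python3 - <<'E'
from chk import *
from h import go
st();log();a=np.radians(48)
P=bedpt(-.065,0,.155);M=rot(BY,a)@FL
go(P,M,10);show(arm.observe()["joints"],[(P,M,10),(bedpt(.02,0,.07),M,10)])
E
```

```text
t 8.25 P [ 593.7 -182.7  206. ] bed [-52.1   5.7 206. ] lean 51.0 zyaw -27.0 yyaw 60.0 F [ 1.  -0.6 -0.5] w 0.3 q [-0.4   0.25  0.48  2.43  2.52  0.41 -1.42]
tot mm [-11.6  -7.9 -51. ] rv [-0.0564  0.0627  0.7051] deg 40.7
row [-0.0012 -0.0008 -0.0051] [-0.0056  0.0063  0.0705]
n 10 d [-0.0011  0.0001 -0.0051] rv [-0.0048  0.0062  0.0704] end [ 0.64  0.39 -0.16  2.32  4.22  0.51 -2.06] spd 0.85 mg 0.12 e 0.0
n 10 d [ 0.0084  0.0015 -0.0085] rv [0. 0. 0.] end [ 0.46  0.62 -0.08  2.23  3.89  0.57 -1.8 ] spd 0.21 mg 0.25 e 0.0
```

>>> {"op": "send_rows", "data": {
  "deltas": [
    [[-0.0012, -0.0008, -0.0051], [-0.0056, 0.0063, 0.0705], 0.0],
    [[-0.0012, -0.0008, -0.0051], [-0.0056, 0.0063, 0.0705], 0.0],
    [[-0.0012, -0.0008, -0.0051], [-0.0056, 0.0063, 0.0705], 0.0],
    [[-0.0012, -0.0008, -0.0051], [-0.0056, 0.0063, 0.0705], 0.0],
    [[-0.0012, -0.0008, -0.0051], [-0.0056, 0.0063, 0.0705], 0.0],
    [[-0.0012, -0.0008, -0.0051], [-0.0056, 0.0063, 0.0705], 0.0],
    [[-0.0012, -0.0008, -0.0051], [-0.0056, 0.0063, 0.0705], 0.0],
    [[-0.0012, -0.0008, -0.0051], [-0.0056, 0.0063, 0.0705], 0.0],
    [[-0.0012, -0.0008, -0.0051], [-0.0056, 0.0063, 0.0705], 0.0],
    [[-0.0012, -0.0008, -0.0051], [-0.0056, 0.0063, 0.0705], 0.0]
  ]
}}

```text
clock: 9.25
position: [0.5819, -0.1915, 0.1552]
ee_rot: [-0.205, 2.296, 0.092]
force: [0.4, 0.9, -0.2]
width: 0.001
```

```bash
python3 - <<'E'
from chk import *
from h import *
st();log();a=np.radians(48);M=rot(BY,a)@FL
go(bedpt(.02,0,.078),M,10)
cv2.imwrite("pics/s2.png",cv2.resize(get_image("side")[180:330,220:420,::-1],None,fx=3.5,fy=3.5,interpolation=2))
E
```

```text
t 9.25 P [ 581.9 -191.5  155.2] bed [-65.3  -0.9 155.2] lean 48.0 zyaw 10.3 yyaw 100.2 F [ 0.4  0.9 -0.2] w 0.1 q [ 0.6   0.38 -0.1   2.31  4.26  0.52 -2.09]
tot mm [ 83.7  16.1 -77.2] rv [-0.0007  0.0005  0.0012] deg 0.1
row [ 0.0084  0.0016 -0.0077] [-0.0001  0.      0.0001]
```

View pics/s2.png

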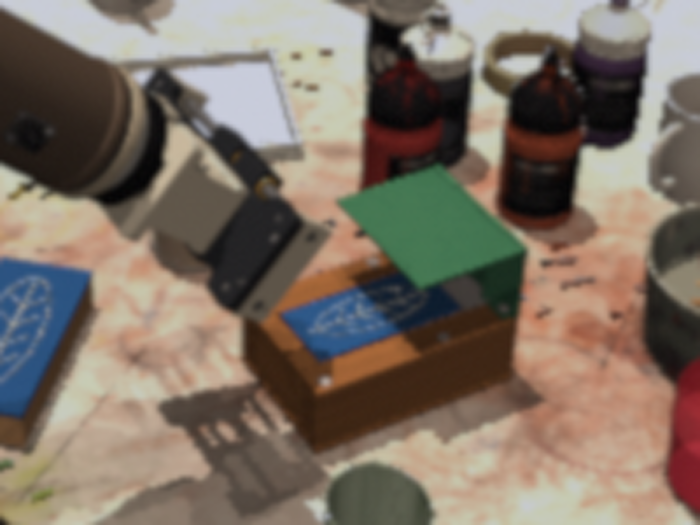

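```bash
python3 - <<'E'
from h import *
p=camera_params("side");s=arm.observe();M=R.from_rotvec(s["ee_rot"]).as_matrix();P=s["position"]
f=lambda X:((proj(p,X)-[220,180])*3.5).round(0)
for n,o in dict(tcp=(0,0,0),back66=(0,0,-.066),bodyR=(0,-.095,-.066),bodyRxp=(.0375,-.095,-.066),bodyRxm=(-.0375,-.095,-.066),far=(0,-.095,-.12)).items(): print(n,f(P+M@np.array(o)))
print("rot check",f(bedpt(-.078,-.056,.06)),f(bedpt(0,-.056,.124)),f(bedpt(.09,-.056,.124)))
E
```

```text
tcp [[296. 236.]]
back66 [[232. 204.]]
bodyR [[305. 288.]]
bodyRxp [[269. 335.]]
bodyRxm [[342. 240.]]
far [[248. 261.]]
rot check [[316. 393.]] [[419. 287.]] [[527. 248.]]
```

The crop shows the gripper leaned back in front of the bed, with the hood at (415,285) and the bed corner at (318,388), both as predicted. The TCP itself is hidden behind the gripper body. Next I go in under the hood.

>>> {"op": "send_rows", "data": {
  "deltas": [
    [[0.0084, 0.0016, -0.0077], [0, 0, 0], 0.0],
    [[0.0084, 0.0016, -0.0077], [0, 0, 0], 0.0],
    [[0.0084, 0.0016, -0.0077], [0, 0, 0], 0.0],
    [[0.0084, 0.0016, -0.0077], [0, 0, 0], 0.0],
    [[0.0084, 0.0016, -0.0077], [0, 0, 0], 0.0],
    [[0.0084, 0.0016, -0.0077], [0, 0, 0], 0.0],
    [[0.0084, 0.0016, -0.0077], [0, 0, 0], 0.0],
    [[0.0084, 0.0016, -0.0077], [0, 0, 0], 0.0],
    [[0.0084, 0.0016, -0.0077], [0, 0, 0], 0.0],
    [[0.0084, 0.0016, -0.0077], [0, 0, 0], 0.0]
  ]
}}

```text
clock: 10.3
position: [0.667, -0.1751, 0.0778]
ee_rot: [-0.2, 2.296, 0.093]
force: [0.7, -0.8, 0.2]
width: 0.008
```

>>> {"op": "send_rows", "data": {
  "deltas": [
    [[0, 0, -0.001], [0, 0, 0], 0.0],
    [[0, 0, -0.001], [0, 0, 0], 0.0],
    [[0, 0, -0.001], [0, 0, 0], 0.0],
    [[0, 0, -0.001], [0, 0, 0], 0.0],
    [[0, 0, -0.001], [0, 0, 0], 0.0],
    [[0, 0, -0.001], [0, 0, 0], 0.0],
    [[0, 0, -0.001], [0, 0, 0], 0.0],
    [[0, 0, -0.001], [0, 0, 0], 0.0],
    [[0, 0, 0], [0, 0, 0], 0.0],
    [[0, 0, 0], [0, 0, 0], 0.0]
  ]
}}

```text
clock: 11.3
position: [0.6663, -0.1751, 0.0704]
ee_rot: [-0.2, 2.296, 0.093]
force: [-0.2, 0.4, 0.3]
width: 0.004
```

```bash
python3 -c "from h import *;st()"
```

```text
t 11.3 P [ 666.3 -175.1   70.4] bed [20.6  0.2 70.4] lean 48.0 zyaw 10.2 yyaw 100.0 F [-0.2  0.4  0.3] w 0.4 q [ 0.43  0.62 -0.04  2.22  3.92  0.58 -1.84]
```

>>> {"op": "send_rows", "data": {
  "deltas": [
    [[0, 0, -0.001], [0, 0, 0], 0.0],
    [[0, 0, -0.001], [0, 0, 0], 0.0],
    [[0, 0, -0.001], [0, 0, 0], 0.0],
    [[0, 0, -0.001], [0, 0, 0], 0.0],
    [[0, 0, -0.001], [0, 0, 0], 0.0],
    [[0, 0, 0], [0, 0, 0], 0.0],
    [[0, 0, 0], [0, 0, 0], 0.0],
    [[0, 0, 0], [0, 0, 0], 0.0],
    [[0, 0, 0], [0, 0, 0], 0.0],
    [[0, 0, 0], [0, 0, 0], 0.0]
  ]
}}

```text
clock: 12.3
position: [0.6662, -0.1752, 0.0654]
ee_rot: [-0.2, 2.296, 0.093]
force: [0.2, 0.5, -0.2]
width: 0.006
```

```bash
python3 - <<'E'
from h import *
st();cv2.imwrite("pics/s3.png",cv2.resize(get_image("side")[200:320,260:420,::-1],None,fx=4,fy=4,interpolation=2))
E
```

```text
t 12.3 P [ 666.2 -175.2   65.4] bed [20.5  0.1 65.4] lean 48.0 zyaw 10.2 yyaw 100.0 F [ 0.2  0.5 -0.2] w 0.6 q [ 0.42  0.63 -0.03  2.22  3.91  0.59 -1.83]
```

View pics/s3.png

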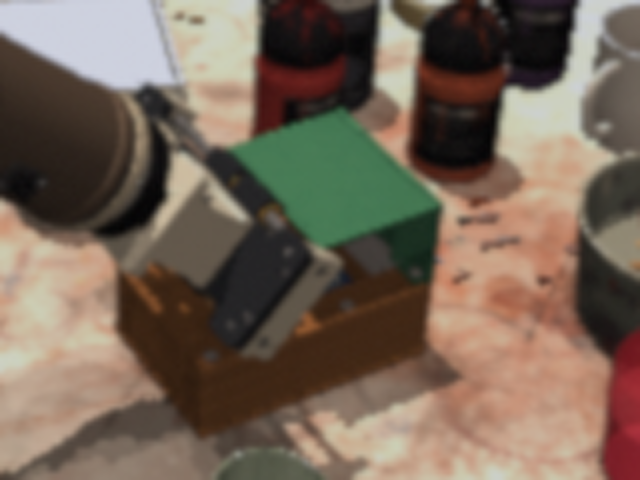

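The crop shows the hand under the hood edge and clear of both roof and rim: the lower body corner at (258,357) hangs just beside the rim. There is no contact yet, so I continue down.

>>> {"op": "send_rows", "data": {
  "deltas": [
    [[0, 0, -0.001], [0, 0, 0], 0.0],
    [[0, 0, -0.001], [0, 0, 0], 0.0],
    [[0, 0, -0.001], [0, 0, 0], 0.0],
    [[0, 0, -0.0005], [0, 0, 0], 0.0],
    [[0, 0, 0], [0, 0, 0], 0.0],
    [[0, 0, 0], [0, 0, 0], 0.0],
    [[0, 0, 0], [0, 0, 0], 0.0],
    [[0, 0, 0], [0, 0, 0], 0.0],
    [[0, 0, 0], [0, 0, 0], 0.0],
    [[0, 0, 0], [0, 0, 0], 0.0]
  ]
}}

```text
clock: 13.35
position: [0.668, -0.1751, 0.0637]
ee_rot: [-0.201, 2.292, 0.092]
force: [2.0, 0.5, 7.2]
width: 0.005
```

>>> {"op": "send_rows", "data": {
  "deltas": [
    [[0.001, 0.0002, -0.001], [0, 0, 0], 0.0],
    [[0.001, 0.0002, -0.001], [0, 0, 0], 0.0],
    [[0.001, 0.0002, -0.001], [0, 0, 0], 0.0],
    [[0.001, 0.0002, -0.001], [0, 0, 0], 0.0],
    [[0.001, 0.0002, -0.001], [0, 0, 0], 0.0],
    [[0, 0, 0], [0, 0, 0], 0.0],
    [[0, 0, 0], [0, 0, 0], 0.0],
    [[0, 0, 0], [0, 0, 0], 0.0],
    [[0, 0, 0], [0, 0, 0], 0.0],
    [[0, 0, 0], [0, 0, 0], 0.0]
  ]
}}

```text
clock: 14.35
position: [0.6745, -0.174, 0.0601]
ee_rot: [-0.201, 2.289, 0.092]
force: [4.4, 0.8, 9.6]
width: 0.009
```

```bash
python3 - <<'E'
from h import *
st();cv2.imwrite("pics/w4.png",get_image("wrist")[:,:,::-1])
E
```

```text
t 14.35 P [ 674.5 -174.    60.1] bed [28.9 -0.2 60.1] lean 48.5 zyaw 10.1 yyaw 100.1 F [4.4 0.8 9.6] w 0.9 q [ 0.41  0.65 -0.03  2.21  3.89  0.61 -1.82]
```

View pics/w4.png

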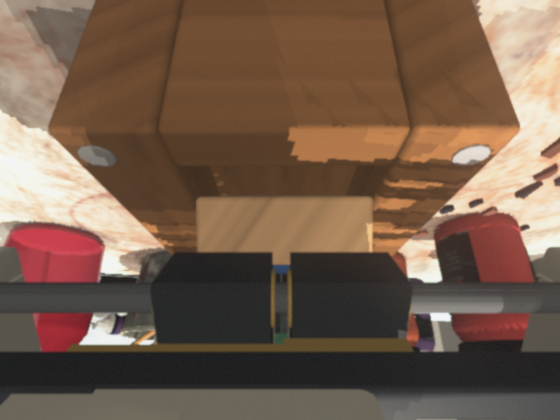

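The wrist camera now looks from below and in front, and sees the block's near end face at columns 197–373, row 197 and below. It has risen clear of the pocket floor. I'll estimate the tilt and push on.

```bash
cat >> h.py <<'E'
def wedge(u1,u2,width=.056):
    # two ends of a near-horizontal edge along bed y, known length -> bed coords
    p=camera_params("wrist");Rm=cv2.Rodrigues(p["rvec"])[0];c=-Rm.T@p["tvec"]
    d=[(Rm.T@np.linalg.inv(K(p))@np.r_[u,1]) for u in (u1,u2)]
    k=width/np.linalg.norm(d[0]-d[1])
    return [(inbed(c+k*x)*1e3).round(1) for x in d]
E
python3 - <<'E'
from h import *
print(wedge((197,197),(373,197)))
p=camera_params("wrist");print(proj(p,bedpt(-.078,.056,.06)),proj(p,bedpt(-.078,-.056,.06)))
E
```

```text
[array([-45.4, -26.3,  60.6]), array([-45.2,  29.7,  60.6])]
[[522.68072522 129.63198913]] [[ 35.45396429 130.86324383]]
```

>>> {"op": "send_rows", "data": {
  "deltas": [
    [[0.001, 0.0002, -0.001], [0, 0, 0], 0.0],
    [[0.001, 0.0002, -0.001], [0, 0, 0], 0.0],
    [[0.001, 0.0002, -0.001], [0, 0, 0], 0.0],
    [[0.001, 0.0002, -0.001], [0, 0, 0], 0.0],
    [[0.001, 0.0002, -0.001], [0, 0, 0], 0.0],
    [[0, 0, 0], [0, 0, 0], 0.0],
    [[0, 0, 0], [0, 0, 0], 0.0],
    [[0, 0, 0], [0, 0, 0], 0.0],
    [[0, 0, 0], [0, 0, 0], 0.0],
    [[0, 0, 0], [0, 0, 0], 0.0]
  ]
}}

```text
clock: 15.4
position: [0.68, -0.1732, 0.0568]
ee_rot: [-0.201, 2.285, 0.092]
force: [-4.5, 0.4, 22.0]
width: 0.005
```

```bash
python3 - <<'E'
from h import *
st();im=get_image("wrist");cv2.imwrite("pics/w5.png",im[:,:,::-1])
# near-end face: light wood, find its bottom-edge row in central columns
g=cv2.cvtColor(im,cv2.COLOR_RGB2GRAY).astype(int)
print([int(x) for x in g[130:256:4,285]])
E
```

```text
t 15.4 P [ 680.  -173.2   56.8] bed [34.5 -0.4 56.8] lean 48.7 zyaw 10.1 yyaw 100.1 F [-4.5  0.4 22. ] w 0.5 q [ 0.4   0.66 -0.03  2.2   3.88  0.61 -1.81]
[74, 68, 68, 68, 71, 68, 68, 68, 67, 62, 61, 62, 63, 66, 65, 67, 66, 93, 127, 130, 131, 132, 132, 131, 131, 130, 132, 133, 135, 135, 134, 131]
```

Bottom near corner is at about (-45, 61) mm in the bed frame, so the tilt is about 27.5° and within the expected 25–33°. The force has risen to 22 N because the block has bottomed out. I withdraw along the tool axis and check that it stays tipped.

>>> {"op": "send_rows", "data": {
  "deltas": [
    [[-0.002, -0.0004, 0.002], [0, 0, 0], 0.0],
    [[-0.002, -0.0004, 0.002], [0, 0, 0], 0.0],
    [[-0.003, -0.0005, 0.003], [0, 0, 0], 0.0],
    [[-0.005, -0.001, 0.005], [0, 0, 0], 0.0],
    [[-0.01, -0.0018, 0.0095], [0, 0, 0], 0.0],
    [[-0.015, -0.0027, 0.014], [0, 0, 0], 0.0],
    [[-0.015, -0.0027, 0.014], [0, 0, 0], 0.0],
    [[-0.015, -0.0027, 0.014], [0, 0, 0], 0.0],
    [[-0.015, -0.0027, 0.014], [0, 0, 0], 0.0],
    [[-0.015, -0.0027, 0.014], [0, 0, 0], 0.0]
  ]
}}

```text
clock: 16.45
position: [0.5768, -0.1912, 0.1431]
ee_rot: [-0.198, 2.299, 0.092]
force: [0.5, 0.2, -0.5]
width: 0.005
```

```bash
python3 - <<'E'
from h import *
st();log();im=get_image("wrist");cv2.imwrite("pics/w6.png",im[:,:,::-1])
p=camera_params("wrist")
for q in ((-.045,.028,.0606),(-.045,-.028,.0606),(-.034,.028,.082),(-.034,-.028,.082)): print(proj(p,bedpt(*q)))
E
```

```text
t 16.45 P [ 576.8 -191.2  143.1] bed [-70.3   0.4 143.1] lean 47.9 zyaw 10.1 yyaw 99.9 F [ 0.5  0.2 -0.5] w 0.4 q [ 0.59  0.4  -0.08  2.33  4.2   0.54 -2.03]
[[320.77498388 156.12217723]]
[[241.32718778 156.56278454]]
[[320.84929182 190.31223484]]
[[241.5723524  190.69832355]]
```

View pics/w6.png

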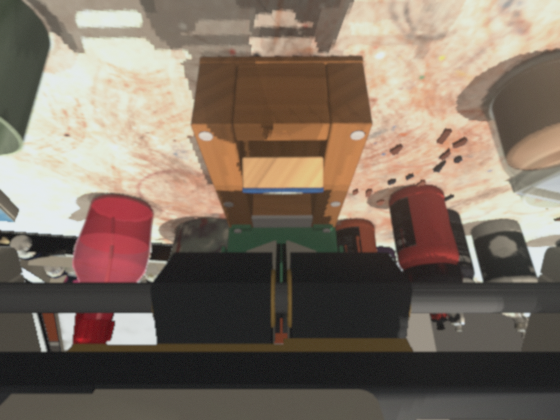

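The block stays tipped: its near end face is at columns 242–323, rows 156–191, which matches my prediction. The grasp needs a different arm posture, so I search for a smooth path through the grasp, the draw and the tray.

```bash
cat > s3.py <<'E'
from search import *
import pickle,os,time
T0=np.array([.604,.184,0]);TL2=170;L=np.radians(8);PH=np.radians(27.5)
def stages(F,psi):
    f=FL if F else np.eye(3);M=rot(BY,L)@f;Mt=rot(psi,L+PH)@f
    bx=np.array([np.cos(psi),np.sin(psi),0]);Pt=T0-.047*bx
    return [(bedpt(-.028,0,.16),M),(bedpt(-.028,0,.066),M),(bedpt(-.108,0,.108),M),(bedpt(-.12,0,.24),M)],[(Pt+[0,0,.14],Mt),(Pt+[0,0,.018],Mt)]
def job2(a):
    q0,F,seed=a;rng=np.random.default_rng(seed);best=(9e9,);t=time.time()
    while time.time()-t<TL2:
        w=[gen(rng) for _ in range(rng.integers(0,3))];psi=np.radians(-9+rng.uniform(-25,25))
        A,B=stages(F,psi);v=[]
        q,r,mg,sp,wo=follow(q0,w+A[:1],skip=0)
        c=wo*20+max(0,sp-1.3)*2+max(0,.08-mg)*30
        if c>2 : continue
        for P,M in A[1:]:
            q,r2,m2,s2,w2=follow(q,[(P,M)],skip=0);r+=r2;mg=min(mg,m2);sp=max(sp,s2);wo=max(wo,w2)
        for tr in range(4):
            v=[]
            if tr>0:
                v=[gen(rng)];v=[(np.array([rng.uniform(.4,.6),rng.uniform(-.15,.15),rng.uniform(.25,.4)]),v[0][1])]
            B=stages(F,psi)[1]
            qq,r3,m3,s3,w3=follow(q,v+B,skip=0)
            c=max(wo,w3)*20+max(0,max(sp,s3)-1)*2+max(0,.08-min(mg,m3))*30+(r+r3)*.01
            if c<best[0]: best=(c,qq,r+r3,min(mg,m3),max(sp,s3),max(wo,w3),w,v,psi,F)
    return best
if __name__=="__main__":
    q0=arm.observe()["joints"]
    with Pool(4) as p: out=p.map(job2,[(q0,s%2,s) for s in range(4)])
    for F in (0,1):
        b=min([o for o in out if len(o)>1 and o[9]==F] or [(9e9,)],key=lambda t:t[0])
        print(F,b[0],b[1:6] if len(b)>1 else None)
    pickle.dump(out,open("s3.pkl","wb"))
E
OMP_NUM_THREADS=1 python3 s3.py
```

```text
0 3.73311017306301 (array([-1.41602035,  0.86073423,  0.907153  ,  2.15711761, -0.20101047,
        0.20077041, -2.72482195]), 110, np.float64(0.015178049035878605), np.float64(1.3432618268309124), np.float64(9.639952387715872e-05))
1 1.400163878678044 (array([-0.3212783 ,  0.65911146, -0.54854073,  2.25899935,  1.75484547,
        0.8117478 , -0.97165945]), 140, np.float64(0.09576829576626134), np.float64(0.9875942510307414), np.float64(8.193933902185312e-06))
```

```bash
cat > s4.py <<'E'
from s3 import *
from chk import show
from h import st,log,go
import sys
out=pickle.load(open("s3.pkl","rb"));b=min([o for o in out if o[9]==1],key=lambda t:t[0])
A,B=stages(1,b[8]);W=b[6]+A+b[7]+B
if __name__=="__main__":
    k=int(sys.argv[1]);st();q=arm.observe()["joints"]
    if k==0: print(np.degrees(b[8]),len(b[6]),len(b[7]));[print("wp",i,P.round(3),"z",M[:,2].round(2),"y",M[:,1].round(2)) for i,(P,M) in enumerate(W)]
    go(W[k][0],W[k][1],10)
    N=[]
    for P,M in W[k:]:
        n=leg(q,P,M)[0];print(end=f"wp{k} ");k+=1;q=show(q,[(P,M,n)])
E
python3 s4.py 0
```

```text
t 16.5 P [ 575.  -192.3  144.5] bed [-72.2  -0.4 144.5] lean 47.9 zyaw 9.9 yyaw 99.8 F [-2.2 -1.1  0.5] w 0.3 q [ 0.6   0.4  -0.08  2.33  4.21  0.54 -2.04]
-11.57648707257967 2 1
wp 0 [ 0.627 -0.132  0.386] z [ 0.66 -0.46 -0.59] y [ 0.23 -0.62  0.75]
wp 1 [0.53 0.16 0.44] z [ 0.29 -0.21 -0.93] y [ 0.34 -0.89  0.31]
wp 2 [ 0.618 -0.184  0.16 ] z [ 0.14  0.02 -0.99] y [-0.18  0.98  0.  ]
wp 3 [ 0.618 -0.184  0.066] z [ 0.14  0.02 -0.99] y [-0.18  0.98  0.  ]
wp 4 [ 0.54  -0.198  0.108] z [ 0.14  0.02 -0.99] y [-0.18  0.98  0.  ]
wp 5 [ 0.528 -0.2    0.24 ] z [ 0.14  0.02 -0.99] y [-0.18  0.98  0.  ]
wp 6 [0.538 0.069 0.339] z [ 0.02 -0.58 -0.82] y [ 0.97 -0.2   0.16]
wp 7 [0.558 0.193 0.14 ] z [ 0.57 -0.12 -0.81] y [0.2  0.98 0.  ]
wp 8 [0.558 0.193 0.018] z [ 0.57 -0.12 -0.81] y [0.2  0.98 0.  ]
tot mm [ 51.7  59.8 241.9] rv [ 1.6408 -0.4422 -1.8323] deg 143.2
row [0.0052 0.006  0.0242] [ 0.1641 -0.0442 -0.1832]
wp0 n 20 d [0.0024 0.0033 0.012 ] rv [ 0.0824 -0.0224 -0.0916] end [-0.07  0.04 -0.19  2.08  1.23  0.71 -2.12] spd 0.99 mg 0.1 e 0.0
wp1 n 10 d [-0.0097  0.0292  0.0054] rv [ 
[... 298 characters left out ...]
0.62 -0.44  1.77  0.31  0.69  1.7 ] spd 0.09 mg 0.57 e 0.0
wp4 n 10 d [-0.0079 -0.0014  0.0042] rv [-0.  0. -0.] end [ 0.67  0.48 -0.5   1.9   0.26  0.69  1.79] spd 0.09 mg 0.57 e 0.0
wp5 n 10 d [-0.0012 -0.0002  0.0132] rv [0. 0. 0.] end [ 0.75  0.32 -0.56  1.77  0.14  0.97  1.9 ] spd 0.13 mg 0.6 e 0.0
wp6 n 20 d [0.0005 0.0135 0.005 ] rv [-0.0129 -0.0256 -0.0971] end [-0.31  0.4  -0.38  1.53  0.62  1.65 -1.04] spd 0.85 mg 0.35 e 0.0
wp7 n 20 d [ 0.001   0.0062 -0.01  ] rv [-0.0058  0.0067  0.0782] end [-0.25  0.4  -0.6   2.18  1.35  0.74 -0.52] spd 0.27 mg 0.39 e 0.0
wp8 n 10 d [-0.     -0.     -0.0122] rv [ 0. -0.  0.] end [-0.32  0.66 -0.55  2.26  1.75  0.81 -0.97] spd 0.22 mg 0.31 e 0.0
```

>>> {"op": "send_rows", "data": {
  "deltas": [
    [[0.0026, 0.003, 0.0121], [0.082, -0.0221, -0.0916], 0.0],
    [[0.0026, 0.003, 0.0121], [0.082, -0.0221, -0.0916], 0.0],
    [[0.0026, 0.003, 0.0121], [0.082, -0.0221, -0.0916], 0.0],
    [[0.0026, 0.003, 0.0121], [0.082, -0.0221, -0.0916], 0.0],
    [[0.0026, 0.003, 0.0121], [0.082, -0.0221, -0.0916], 0.0],
    [[0.0026, 0.003, 0.0121], [0.082, -0.0221, -0.0916], 0.0],
    [[0.0026, 0.003, 0.0121], [0.082, -0.0221, -0.0916], 0.0],
    [[0.0026, 0.003, 0.0121], [0.082, -0.0221, -0.0916], 0.0],
    [[0.0026, 0.003, 0.0121], [0.082, -0.0221, -0.0916], 0.0],
    [[0.0026, 0.003, 0.0121], [0.082, -0.0221, -0.0916], 0.0]
  ]
}}

```text
clock: 17.5
position: [0.6036, -0.161, 0.2634]
ee_rot: [1.179, 1.754, 0.483]
force: [0.3, -0.6, 0.4]
width: 0.0
```

>>> {"op": "send_rows", "data": {
  "deltas": [
    [[0.0026, 0.003, 0.0121], [0.082, -0.0221, -0.0916], 0.0],
    [[0.0026, 0.003, 0.0121], [0.082, -0.0221, -0.0916], 0.0],
    [[0.0026, 0.003, 0.0121], [0.082, -0.0221, -0.0916], 0.0],
    [[0.0026, 0.003, 0.0121], [0.082, -0.0221, -0.0916], 0.0],
    [[0.0026, 0.003, 0.0121], [0.082, -0.0221, -0.0916], 0.0],
    [[0.0026, 0.003, 0.0121], [0.082, -0.0221, -0.0916], 0.0],
    [[0.0026, 0.003, 0.0121], [0.082, -0.0221, -0.0916], 0.0],
    [[0.0026, 0.003, 0.0121], [0.082, -0.0221, -0.0916], 0.0],
    [[0.0026, 0.003, 0.0121], [0.082, -0.0221, -0.0916], 0.0],
    [[0.0026, 0.003, 0.0121], [0.082, -0.0221, -0.0916], 0.0]
  ]
}}

```text
clock: 18.5
position: [0.6302, -0.1306, 0.3847]
ee_rot: [2.211, 0.647, 0.73]
force: [0.5, -0.0, -0.8]
width: 0.007
```

```bash
python3 s4.py 1 | head -5
```

```text
t 18.5 P [ 630.2 -130.6  384.7] bed [ -6.9  50.4 384.7] lean 53.9 zyaw -35.2 yyaw -69.9 F [ 0.5 -0.  -0.8] w 0.6 q [-0.05  0.05 -0.2   2.08  1.23  0.72 -2.12]
tot mm [-100.5  290.5   55.6] rv [ 0.4116  0.4031 -0.143 ] deg 34.0
row [-0.0101  0.0291  0.0056] [ 0.0412  0.0403 -0.0143]
wp1 n 10 d [-0.0097  0.0296  0.0058] rv [ 0.0418  0.0398 -0.0146] end [-0.28  0.13 -0.4   1.54  0.42  1.39 -1.91] spd 0.68 mg 0.47 e 0.0
wp2 n 30 d [ 0.003  -0.0115 -0.0093] rv [-0.0198  0.0102  0.0945] end [ 0.59  0.52 -0.5   1.69  0.25  0.88  1.75] spd 0.66 mg 0.51 e 0.0
```

>>> {"op": "send_rows", "data": {
  "deltas": [
    [[-0.01, 0.0291, 0.0056], [0.0412, 0.0403, -0.0143], 0.0],
    [[-0.01, 0.0291, 0.0056], [0.0412, 0.0403, -0.0143], 0.0],
    [[-0.01, 0.0291, 0.0056], [0.0412, 0.0403, -0.0143], 0.0],
    [[-0.01, 0.0291, 0.0056], [0.0412, 0.0403, -0.0143], 0.0],
    [[-0.01, 0.0291, 0.0056], [0.0412, 0.0403, -0.0143], 0.0],
    [[-0.01, 0.0291, 0.0056], [0.0412, 0.0403, -0.0143], 0.0],
    [[-0.01, 0.0291, 0.0056], [0.0412, 0.0403, -0.0143], 0.0],
    [[-0.01, 0.0291, 0.0056], [0.0412, 0.0403, -0.0143], 0.0],
    [[-0.01, 0.0291, 0.0056], [0.0412, 0.0403, -0.0143], 0.0],
    [[-0.01, 0.0291, 0.0056], [0.0412, 0.0403, -0.0143], 0.0]
  ]
}}

```text
clock: 19.5
position: [0.5304, 0.1607, 0.441]
ee_rot: [2.789, 0.561, 0.364]
force: [0.5, -0.3, -0.2]
width: 0.004
```

```bash
python3 s4.py 2 | head -5
```

```text
t 19.5 P [530.4 160.7 441. ] bed [-53.  354.9 441. ] lean 21.4 zyaw -35.9 yyaw -69.1 F [ 0.5 -0.3 -0.2] w 0.4 q [-0.28  0.13 -0.4   1.54  0.42  1.39 -1.9 ]
tot mm [  88.1 -344.7 -281. ] rv [-0.5941  0.3061  2.8304] deg 166.6
row [ 0.0088 -0.0345 -0.0281] [-0.0594  0.0306  0.283 ]
wp2 n 30 d [ 0.003  -0.0114 -0.0093] rv [-0.0197  0.0103  0.0942] end [ 0.58  0.51 -0.49  1.69  0.25  0.87  1.76] spd 0.66 mg 0.51 e 0.0
wp3 n 10 d [ 0.      0.     -0.0094] rv [-0.  0. -0.] end [ 0.54  0.62 -0.44  1.77  0.32  0.69  1.7 ] spd 0.09 mg 0.57 e 0.0
```

>>> {"op": "send_rows", "data": {
  "deltas": [
    [[0.003, -0.0115, -0.0094], [-0.0198, 0.0102, 0.0943], 0.09],
    [[0.003, -0.0115, -0.0094], [-0.0198, 0.0102, 0.0943], 0.09],
    [[0.003, -0.0115, -0.0094], [-0.0198, 0.0102, 0.0943], 0.09],
    [[0.003, -0.0115, -0.0094], [-0.0198, 0.0102, 0.0943], 0.09],
    [[0.003, -0.0115, -0.0094], [-0.0198, 0.0102, 0.0943], 0.09],
    [[0.003, -0.0115, -0.0094], [-0.0198, 0.0102, 0.0943], 0.09],
    [[0.003, -0.0115, -0.0094], [-0.0198, 0.0102, 0.0943], 0.09],
    [[0.003, -0.0115, -0.0094], [-0.0198, 0.0102, 0.0943], 0.09],
    [[0.003, -0.0115, -0.0094], [-0.0198, 0.0102, 0.0943], 0.09],
    [[0.003, -0.0115, -0.0094], [-0.0198, 0.0102, 0.0943], 0.09]
  ]
}}

```text
clock: 20.5
position: [0.5605, 0.044, 0.3462]
ee_rot: [2.179, 1.81, 0.311]
force: [-0.2, 0.1, 0.6]
width: 0.819
```

>>> {"op": "send_rows", "data": {
  "deltas": [
    [[0.003, -0.0115, -0.0094], [-0.0198, 0.0102, 0.0943], 0.09],
    [[0.003, -0.0115, -0.0094], [-0.0198, 0.0102, 0.0943], 0.09],
    [[0.003, -0.0115, -0.0094], [-0.0198, 0.0102, 0.0943], 0.09],
    [[0.003, -0.0115, -0.0094], [-0.0198, 0.0102, 0.0943], 0.09],
    [[0.003, -0.0115, -0.0094], [-0.0198, 0.0102, 0.0943], 0.09],
    [[0.003, -0.0115, -0.0094], [-0.0198, 0.0102, 0.0943], 0.09],
    [[0.003, -0.0115, -0.0094], [-0.0198, 0.0102, 0.0943], 0.09],
    [[0.003, -0.0115, -0.0094], [-0.0198, 0.0102, 0.0943], 0.09],
    [[0.003, -0.0115, -0.0094], [-0.0198, 0.0102, 0.0943], 0.09],
    [[0.003, -0.0115, -0.0094], [-0.0198, 0.0102, 0.0943], 0.09]
  ]
}}

```text
clock: 21.5
position: [0.5903, -0.0709, 0.2522]
ee_rot: [1.099, 2.677, 0.189]
force: [0.3, 0.3, 0.6]
width: 0.982
```

```bash
python3 s4.py 2 | head -4
```

```text
t 21.5 P [590.3 -70.9 252.2] bed [-35.5 116.3 252.2] lean 15.7 zyaw 6.0 yyaw 46.4 F [0.3 0.3 0.6] w 90.1 q [ 0.35  0.24 -0.36  1.84  0.07  0.8   0.76]
tot mm [  28.2 -113.1  -92.2] rv [-0.1989  0.0991  0.9405] deg 55.4
row [ 0.0028 -0.0113 -0.0092] [-0.0199  0.0099  0.0941]
wp2 n 10 d [ 0.003  -0.0114 -0.0092] rv [-0.0197  0.01    0.0936] end [ 0.58  0.51 -0.49  1.69  0.25  0.87  1.76] spd 0.53 mg 0.68 e 0.0
```

>>> {"op": "send_rows", "data": {
  "deltas": [
    [[0.0028, -0.0113, -0.0092], [-0.0199, 0.0099, 0.0941], 0.09],
    [[0.0028, -0.0113, -0.0092], [-0.0199, 0.0099, 0.0941], 0.09],
    [[0.0028, -0.0113, -0.0092], [-0.0199, 0.0099, 0.0941], 0.09],
    [[0.0028, -0.0113, -0.0092], [-0.0199, 0.0099, 0.0941], 0.09],
    [[0.0028, -0.0113, -0.0092], [-0.0199, 0.0099, 0.0941], 0.09],
    [[0.0028, -0.0113, -0.0092], [-0.0199, 0.0099, 0.0941], 0.09],
    [[0.0028, -0.0113, -0.0092], [-0.0199, 0.0099, 0.0941], 0.09],
    [[0.0028, -0.0113, -0.0092], [-0.0199, 0.0099, 0.0941], 0.09],
    [[0.0028, -0.0113, -0.0092], [-0.0199, 0.0099, 0.0941], 0.09],
    [[0.0028, -0.0113, -0.0092], [-0.0199, 0.0099, 0.0941], 0.09]
  ]
}}

```text
clock: 22.5
position: [0.6182, -0.1837, 0.1602]
ee_rot: [-0.271, 2.991, 0.021]
force: [-0.1, 0.2, -0.5]
width: 0.982
```

```bash
python3 s4.py 3 | head -4; python3 - <<'E'
from h import *
p=camera_params("wrist");cv2.imwrite("pics/w7.png",get_image("wrist")[:,:,::-1])
for n,q in dict(botL=(-.045,.028,.0606),botR=(-.045,-.028,.0606),topL=(-.034,.028,.082),topR=(-.034,-.028,.082),rimL=(-.078,.056,.06),rimR=(-.078,-.056,.06)).items(): print(n,proj(p,bedpt(*q)).round(0))
E
```

```text
t 22.5 P [ 618.2 -183.7  160.2] bed [-28.2   0.3 160.2] lean 8.0 zyaw 10.9 yyaw 100.4 F [-0.1  0.2 -0.5] w 90.1 q [ 0.58  0.51 -0.5   1.69  0.25  0.87  1.76]
tot mm [  0.2  -0.3 -94.2] rv [-0.0011 -0.0009 -0.0009] deg 0.1
row [ 0.     -0.     -0.0094] [-0.0001 -0.0001 -0.0001]
wp3 n 10 d [ 0.0002 -0.0001 -0.0094] rv [ 0.     -0.0001 -0.0006] end [ 0.54  0.62 -0.44  1.77  0.32  0.69  1.7 ] spd 0.09 mg 0.57 e 0.0
botL [[316. 171.]]
botR [[244. 170.]]
topL [[318. 194.]]
topR [[242. 194.]]
rimL [[356. 127.]]
rimR [[204. 127.]]
```

View pics/w7.png

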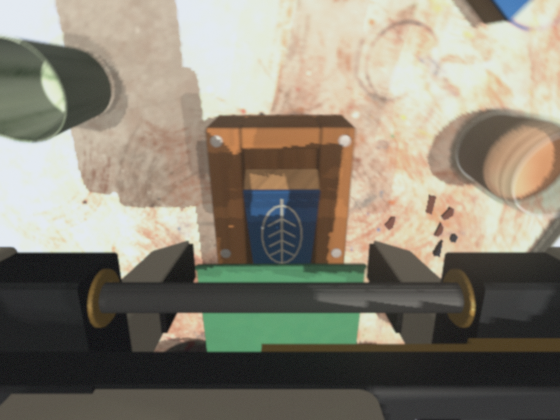

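The wrist view shows the tipped block end at columns 245–320, rows 170–190, matching the prediction within 4 px and centred between the open fingers. I descend and grip.

>>> {"op": "send_rows", "data": {
  "deltas": [
    [[0, 0, -0.012], [0, 0, 0], 0.09],
    [[0, 0, -0.012], [0, 0, 0], 0.09],
    [[0, 0, -0.012], [0, 0, 0], 0.09],
    [[0, 0, -0.012], [0, 0, 0], 0.09],
    [[0, 0, -0.012], [0, 0, 0], 0.09],
    [[0, 0, -0.012], [0, 0, 0], 0.09],
    [[0, 0, -0.01], [0, 0, 0], 0.09],
    [[0, 0, -0.006], [0, 0, 0], 0.09],
    [[0, 0, -0.004], [0, 0, 0], 0.09],
    [[0, 0, -0.002], [0, 0, 0], 0.09]
  ]
}}

```text
clock: 23.55
position: [0.6193, -0.1828, 0.0672]
ee_rot: [-0.265, 2.99, 0.021]
force: [0.4, 0.4, -0.3]
width: 0.978
```

>>> {"op": "send_rows", "data": {
  "deltas": [
    [[0, 0, 0], [0, 0, 0], 0.06],
    [[0, 0, 0], [0, 0, 0], 0.05],
    [[0, 0, 0], [0, 0, 0], 0.04],
    [[0, 0, 0], [0, 0, 0], 0.04],
    [[0, 0, 0], [0, 0, 0], 0.04],
    [[0, 0, 0], [0, 0, 0], 0.04],
    [[0, 0, 0], [0, 0, 0], 0.04],
    [[0, 0, 0], [0, 0, 0], 0.04],
    [[0, 0, 0], [0, 0, 0], 0.04],
    [[0, 0, 0], [0, 0, 0], 0.04]
  ],
  "force": 30
}}

```text
clock: 24.55
position: [0.6194, -0.1828, 0.0676]
ee_rot: [-0.265, 2.989, 0.021]
force: [0.0, 0.4, 2.0]
width: 0.604
```

```bash
python3 s4.py 4 | head -4
```

```text
t 24.55 P [ 619.4 -182.8   67.6] bed [-26.9   1.   67.6] lean 8.1 zyaw 10.8 yyaw 100.1 F [0.  0.4 2. ] w 55.4 q [ 0.54  0.61 -0.44  1.78  0.32  0.69  1.7 ]
tot mm [-79.6 -15.5  40.4] rv [-0.0018  0.0011  0.0026] deg 0.2
row [-0.008  -0.0015  0.004 ] [-0.0002  0.0001  0.0003]
wp4 n 10 d [-0.0078 -0.0016  0.0041] rv [-0.      0.0001 -0.0002] end [ 0.67  0.48 -0.5   1.9   0.26  0.7   1.79] spd 0.09 mg 0.57 e 0.0
```

>>> {"op": "send_rows", "data": {
  "deltas": [
    [[-0.0035, -0.0006, 0.0019], [0, 0, 0], 0.04],
    [[-0.0061, -0.0011, 0.0032], [0, 0, 0], 0.04],
    [[-0.0079, -0.0014, 0.0042], [0, 0, 0], 0.04],
    [[-0.0079, -0.0014, 0.0042], [0, 0, 0], 0.04],
    [[-0.0079, -0.0014, 0.0042], [0, 0, 0], 0.04],
    [[-0.0079, -0.0014, 0.0042], [0, 0, 0], 0.04],
    [[-0.0079, -0.0014, 0.0042], [0, 0, 0], 0.04],
    [[-0.0079, -0.0014, 0.0042], [0, 0, 0], 0.04],
    [[-0.0079, -0.0014, 0.0042], [0, 0, 0], 0.04],
    [[-0.0079, -0.0014, 0.0042], [0, 0, 0], 0.04]
  ]
}}

```text
clock: 25.55
position: [0.5453, -0.1958, 0.1062]
ee_rot: [-0.265, 2.991, 0.021]
force: [0.1, -0.3, -1.3]
width: 0.608
```

```bash
python3 - <<'E'
from h import *
st();cv2.imwrite("pics/s8.png",cv2.resize(get_image("side")[170:320,220:420,::-1],None,fx=3.5,fy=3.5,interpolation=2))
E
```

```text
t 25.55 P [ 545.3 -195.8  106.2] bed [-102.1    1.4  106.2] lean 8.0 zyaw 10.9 yyaw 100.1 F [ 0.1 -0.3 -1.3] w 55.8 q [ 0.66  0.48 -0.5   1.9   0.26  0.69  1.78]
```

View pics/s8.png

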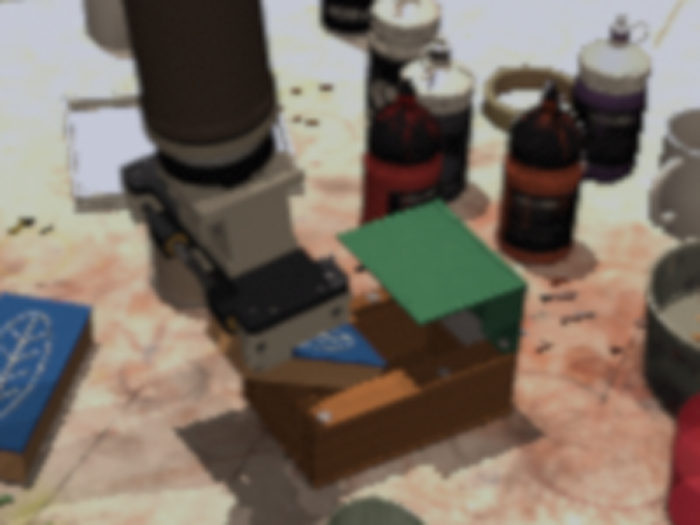

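The crop shows the block gripped and drawn most of the way out, with the blue face still up at (330,345). The far end is just at the pocket and clear of the hood. I draw further and then lift.

>>> {"op": "send_rows", "data": {
  "deltas": [
    [[-0.0079, -0.0014, 0.0042], [0, 0, 0], 0.04],
    [[-0.0079, -0.0014, 0.0042], [0, 0, 0], 0.04],
    [[-0.0079, -0.0014, 0.0042], [0, 0, 0], 0.04],
    [[-0.0079, -0.0014, 0.0042], [0, 0, 0], 0.04],
    [[-0.005, -0.001, 0.01], [0, 0, 0], 0.04],
    [[0, 0, 0.02], [0, 0, 0], 0.04],
    [[0, 0, 0.025], [0, 0, 0], 0.04],
    [[0, 0, 0.025], [0, 0, 0], 0.04],
    [[0, 0, 0.025], [0, 0, 0], 0.04],
    [[0, 0, 0.015], [0, 0, 0], 0.04]
  ]
}}

```text
clock: 26.6
position: [0.5105, -0.2023, 0.2458]
ee_rot: [-0.266, 2.987, 0.019]
force: [1.1, -0.1, -2.7]
width: 0.605
```

```bash
python3 s4.py 6; python3 - <<'E'
from s4 import *
from h import go
# direct alternatives to tray without via
q=arm.observe()["joints"];print("direct");show(q,[(*B[0],20),(*B[1],10)])
E
```

```text
t 26.6 P [ 510.5 -202.3  245.8] bed [-137.5    1.3  245.8] lean 8.2 zyaw 10.2 yyaw 100.2 F [ 1.1 -0.1 -2.7] w 55.5 q [ 0.79  0.29 -0.58  1.8   0.12  0.97  1.93]
tot mm [ 27.5 270.9  93.3] rv [-0.2561 -0.5076 -1.9411] deg 115.9
row [0.0028 0.0271 0.0093] [-0.0256 -0.0508 -0.1941]
wp6 n 20 d [0.0015 0.0134 0.0046] rv [-0.0127 -0.0255 -0.0973] end [-0.27  0.41 -0.44  1.53  0.64  1.66 -1.05] spd 0.87 mg 0.34 e 0.0
wp7 n 20 d [ 0.001   0.0062 -0.01  ] rv [-0.0058  0.0067  0.0782] end [-0.21  0.42 -0.66  2.18  1.36  0.77 -0.53] spd 0.27 mg 0.38 e 0.0
wp8 n 10 d [-0.     -0.     -0.0122] rv [ 0. -0. -0.] end [-0.28  0.67 -0.6   2.26  1.75  0.85 -0.96] spd 0.21 mg 0.31 e 0.0
direct
n 20 d [ 0.0025  0.0197 -0.0053] rv [-0.0002 -0.024  -0.0188] end [-0.48  0.36 -0.31  2.2   1.29  0.63 -0.5 ] spd 0.83 mg 0.33 e 0.0
n 10 d [ 0.      0.     -0.0122] rv [-0.  0. -0.] end [-0.51  0.61 -0.3   2.28  1.78  0.67 -1.04] spd 0.26 mg 0.29 e 0.0
```

>>> {"op": "send_rows", "data": {
  "deltas": [
    [[0.0025, 0.0197, 0.001], [0, -0.024, -0.0188], 0.04],
    [[0.0025, 0.0197, 0.001], [0, -0.024, -0.0188], 0.04],
    [[0.0025, 0.0197, 0.001], [0, -0.024, -0.0188], 0.04],
    [[0.0025, 0.0197, 0.001], [0, -0.024, -0.0188], 0.04],
    [[0.0025, 0.0197, 0], [0, -0.024, -0.0188], 0.04],
    [[0.0025, 0.0197, 0], [0, -0.024, -0.0188], 0.04],
    [[0.0025, 0.0197, 0], [0, -0.024, -0.0188], 0.04],
    [[0.0025, 0.0197, 0], [0, -0.024, -0.0188], 0.04],
    [[0.0025, 0.0197, 0], [0, -0.024, -0.0188], 0.04],
    [[0.0025, 0.0197, 0], [0, -0.024, -0.0188], 0.04]
  ]
}}

```text
clock: 27.6
position: [0.5346, -0.0045, 0.2476]
ee_rot: [0.015, 2.76, -0.029]
force: [-0.3, -0.1, -1.7]
width: 0.605
```

```bash
python3 s4.py 7
```

```text
t 27.6 P [534.6  -4.5 247.6] bed [-78.4 191.6 247.6] lean 21.9 zyaw -3.4 yyaw 89.2 F [-0.3 -0.1 -1.7] w 55.5 q [ 0.45  0.12 -0.64  2.05  0.27  0.64  1.2 ]
tot mm [  23.3  197.9 -107.6] rv [-0.0078 -0.2393 -0.1846] deg 17.3
row [ 0.0023  0.0198 -0.0108] [-0.0008 -0.0239 -0.0185]
wp7 n 10 d [ 0.0027  0.0197 -0.0106] rv [-0.0003 -0.024  -0.0188] end [-0.38  0.37 -0.44  2.19  1.32  0.68 -0.51] spd 0.89 mg 0.37 e 0.0
wp8 n 10 d [ 0.      0.     -0.0122] rv [-0.  0. -0.] end [-0.42  0.63 -0.41  2.27  1.76  0.73 -1.01] spd 0.24 mg 0.3 e 0.0
```

>>> {"op": "send_rows", "data": {
  "deltas": [
    [[0.0023, 0.0198, -0.002], [-0.0008, -0.0239, -0.0185], 0.04],
    [[0.0023, 0.0198, -0.002], [-0.0008, -0.0239, -0.0185], 0.04],
    [[0.0023, 0.0198, -0.002], [-0.0008, -0.0239, -0.0185], 0.04],
    [[0.0023, 0.0198, -0.002], [-0.0008, -0.0239, -0.0185], 0.04],
    [[0.0023, 0.0198, -0.005], [-0.0008, -0.0239, -0.0185], 0.04],
    [[0.0023, 0.0198, -0.015], [-0.0008, -0.0239, -0.0185], 0.04],
    [[0.0023, 0.0198, -0.02], [-0.0008, -0.0239, -0.0185], 0.04],
    [[0.0023, 0.0198, -0.02], [-0.0008, -0.0239, -0.0185], 0.04],
    [[0.0023, 0.0198, -0.02], [-0.0008, -0.0239, -0.0185], 0.04],
    [[0.0023, 0.0198, -0.02], [-0.0008, -0.0239, -0.0185], 0.04]
  ]
}}

```text
clock: 28.6
position: [0.5582, 0.1936, 0.1393]
ee_rot: [0.256, 2.51, -0.08]
force: [0.8, -0.7, -2.3]
width: 0.605
```

```bash
python3 s4.py 8; python3 - <<'E'
from h import *
a=get_image("side")[130:270,200:360,::-1];cv2.imwrite("pics/s9.png",cv2.resize(a,None,fx=4,fy=4,interpolation=2))
E
```

```text
t 28.6 P [558.2 193.6 139.3] bed [-19.7 382.3 139.3] lean 35.5 zyaw -11.5 yyaw 78.4 F [ 0.8 -0.7 -2.3] w 55.5 q [-0.31  0.39 -0.52  2.2   1.35  0.7  -0.52]
tot mm [  -0.3   -0.2 -121.3] rv [-0.0011  0.001   0.0006] deg 0.1
row [-0.     -0.     -0.0121] [-0.0001  0.0001  0.0001]
wp8 n 10 d [ 0.0001  0.0007 -0.012 ] rv [ 0.0005 -0.     -0.0002] end [-0.37  0.64 -0.48  2.26  1.76  0.77 -0.99] spd 0.23 mg 0.31 e 0.0
```

View pics/s9.png

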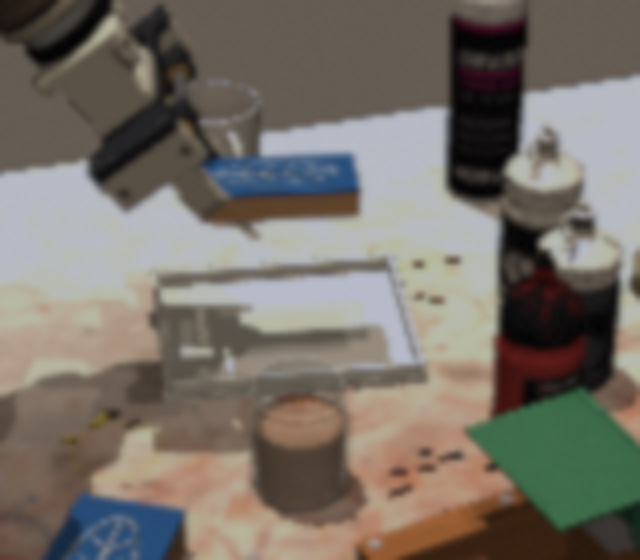

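The block looks level over the tray, blue face up: its lower right edge runs from (222,217) to (358,215) in the crop. I check this against a projected level block.

```bash
python3 - <<'E'
from h import *
p=camera_params("side");P=arm.observe()["position"];psi=np.radians(-11.5)
bx=np.array([np.cos(psi),np.sin(psi),0]);by=np.array([-bx[1],bx[0],0]);ez=np.array([0,0,1.])
for t in (-4,0,4):
    t=np.radians(t);ax=np.cos(t)*bx-np.sin(t)*ez;n=np.sin(t)*bx+np.cos(t)*ez  # +t = far end low
    f=lambda a,y,h:((proj(p,P+a*ax+y*by+h*n)-[200,130])*4).round(0)[0]
    print(np.degrees(t),"farbot",f(.107,-.028,-.012),"fartop",f(.107,-.028,.012),"farL top",f(.107,.028,.012),"nearbot",f(-.013,-.028,-.012))
E
```

```text
-4.0 farbot [359. 204.] fartop [356. 176.] farL top [348. 140.] nearbot [199. 223.]
0.0 farbot [358. 213.] fartop [358. 185.] farL top [350. 149.] nearbot [198. 222.]
4.0 farbot [356. 222.] fartop [359. 194.] farL top [350. 157.] nearbot [197. 221.]
```

>>> {"op": "send_rows", "data": {
  "deltas": [
    [[0, 0, -0.014], [-0.001, -0.005, 0], 0.04],
    [[0, 0, -0.014], [-0.001, -0.005, 0], 0.04],
    [[0, 0, -0.014], [-0.001, -0.005, 0], 0.04],
    [[0, 0, -0.014], [0, 0, 0], 0.04],
    [[0, 0, -0.014], [0, 0, 0], 0.04],
    [[0, 0, -0.014], [0, 0, 0], 0.04],
    [[0, 0, -0.012], [0, 0, 0], 0.04],
    [[0, 0, -0.008], [0, 0, 0], 0.04],
    [[0, 0, -0.004], [0, 0, 0], 0.04],
    [[0, 0, -0.002], [0, 0, 0], 0.04]
  ]
}}

```text
clock: 29.65
position: [0.5581, 0.1926, 0.0292]
ee_rot: [0.253, 2.497, -0.083]
force: [-0.4, -1.1, -0.5]
width: 0.606
```

>>> {"op": "send_rows", "data": {
  "deltas": [
    [[0, 0, -0.002], [0, 0, 0], 0.04],
    [[0, 0, -0.002], [0, 0, 0], 0.04],
    [[0, 0, -0.002], [0, 0, 0], 0.04],
    [[0, 0, -0.001], [0, 0, 0], 0.04],
    [[0, 0, -0.001], [0, 0, 0], 0.04],
    [[0, 0, -0.001], [0, 0, 0], 0.04],
    [[0, 0, 0], [0, 0, 0], 0.04],
    [[0, 0, 0], [0, 0, 0], 0.04],
    [[0, 0, 0], [0, 0, 0], 0.04],
    [[0, 0, 0], [0, 0, 0], 0.04]
  ]
}}

```text
clock: 30.65
position: [0.5579, 0.1927, 0.0201]
ee_rot: [0.253, 2.498, -0.083]
force: [-0.1, 1.2, -0.1]
width: 0.607
```

>>> {"op": "send_rows", "data": {
  "deltas": [
    [[0, 0, -0.0005], [0, 0, 0], 0.04],
    [[0, 0, -0.0005], [0, 0, 0], 0.04],
    [[0, 0, -0.0005], [0, 0, 0], 0.04],
    [[0, 0, -0.0005], [0, 0, 0], 0.04],
    [[0, 0, 0], [0, 0, 0], 0.04],
    [[0, 0, 0], [0, 0, 0], 0.04],
    [[0, 0, 0], [0, 0, 0], 0.04],
    [[0, 0, 0], [0, 0, 0], 0.04],
    [[0, 0, 0], [0, 0, 0], 0.04],
    [[0, 0, 0], [0, 0, 0], 0.04]
  ]
}}

```text
clock: 31.65
position: [0.5591, 0.1929, 0.0197]
ee_rot: [0.253, 2.494, -0.082]
force: [-3.1, -1.2, 15.0]
width: 0.601
```

```bash
python3 - <<'E'
from h import *
st();a=get_image("side")[150:270,210:330,::-1];cv2.imwrite("pics/s10.png",cv2.resize(a,None,fx=5,fy=5,interpolation=2))
E
```

```text
t 31.65 P [559.1 192.9  19.7] bed [-19.  381.4  19.7] lean 36.5 zyaw -11.5 yyaw 78.4 F [-3.1 -1.2 15. ] w 55.2 q [-0.36  0.65 -0.48  2.28  1.79  0.79 -1.01]
```

View pics/s10.png

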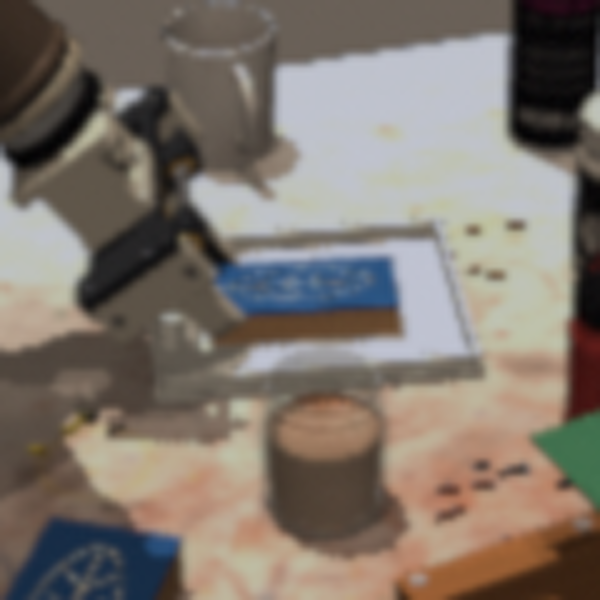

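The crop shows the block inside the tray at (215–400, 255–340), blue face up and apparently flat. The force has risen to 15 N, so it is on the floor. I slacken the grip to let it settle and then open slowly.

>>> {"op": "send_rows", "data": {
  "deltas": [
    [[0, 0, 0.0005], [0, 0, 0], 0.05],
    [[0, 0, 0.0005], [0, 0, 0], 0.05],
    [[0, 0, 0], [0, 0, 0], 0.05],
    [[0, 0, 0], [0, 0, 0], 0.055],
    [[0, 0, 0], [0, 0, 0], 0.057],
    [[0, 0, 0], [0, 0, 0], 0.059],
    [[0, 0, 0], [0, 0, 0], 0.062],
    [[0, 0, 0], [0, 0, 0], 0.066],
    [[0, 0, 0], [0, 0, 0], 0.07],
    [[0, 0, 0], [0, 0, 0], 0.075]
  ],
  "force": 3
}}

```text
clock: 32.7
position: [0.5578, 0.1926, 0.019]
ee_rot: [0.253, 2.498, -0.083]
force: [0.0, -0.8, -0.7]
width: 0.796
```

>>> {"op": "send_rows", "data": {
  "deltas": [
    [[0, 0, 0], [0, 0, 0], 0.075],
    [[0, 0, 0], [0, 0, 0], 0.075],
    [[-0.002, 0.0004, 0.0028], [0, 0, 0], 0.075],
    [[-0.004, 0.0008, 0.0056], [0, 0, 0], 0.075],
    [[-0.006, 0.0012, 0.008], [0, 0, 0], 0.075],
    [[-0.01, 0.002, 0.014], [0, 0, 0], 0.075],
    [[-0.012, 0.0024, 0.016], [0, 0, 0], 0.075],
    [[-0.012, 0.0024, 0.016], [0, 0, 0], 0.075],
    [[-0.012, 0.0024, 0.016], [0, 0, 0], 0.075],
    [[-0.012, 0.0024, 0.016], [0, 0, 0], 0.075]
  ]
}}

```text
clock: 33.7
position: [0.4867, 0.2069, 0.1147]
ee_rot: [0.252, 2.498, -0.082]
force: [0.7, -0.1, -0.4]
width: 0.818
```

```bash
python3 - <<'E'
from h import *
st();a=get_image("side");t=get_image("top")
im=np.hstack([cv2.resize(a[130:270,200:400],(700,490),interpolation=2)[:, :400],cv2.resize(t[140:300,190:350],(400,490),interpolation=2)])
cv2.imwrite("pics/f11.png",im[:,:,::-1])
p=camera_params("top");hsv=cv2.cvtColor(t,cv2.COLOR_RGB2HSV).astype(int)
m=(hsv[...,0]>95)&(hsv[...,0]<125)&(hsv[...,1]>110);m[:140]=0;m[255:]=0;m[:,:190]=0;m[:,350:]=0
blobs(p,m,.029)
E
```

```text
t 33.7 P [486.7 206.9 114.7] bed [-87.7 408.2 114.7] lean 36.3 zyaw -11.5 yyaw 78.5 F [ 0.7 -0.1 -0.4] w 75.1 q [-0.43  0.39 -0.56  2.33  1.42  0.78 -0.79]
 px [225.9 209.5] c [602.6 181.5] size [ 53.7 118.7] ang 78.6
```

View pics/f11.png

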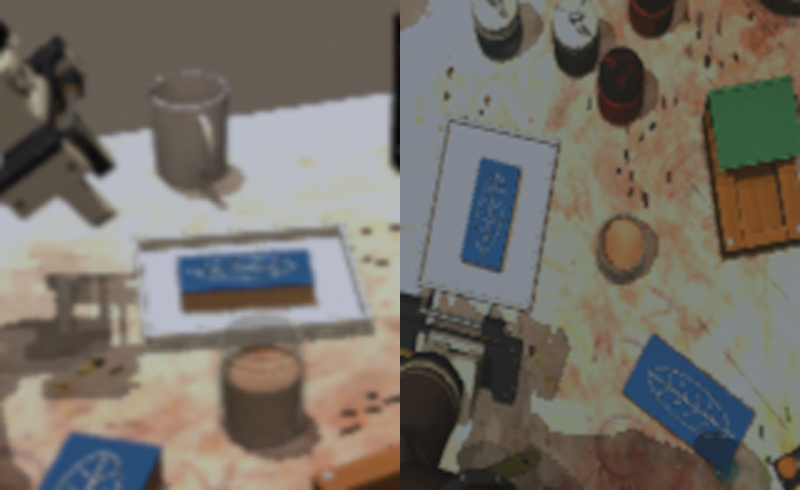

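The final view shows the block flat, blue face up, in the middle of the tray: it measures 119×54 mm, centred at (603,182) mm. The pocket is empty. I check the bystanders against the first picture and hand in.

```bash
python3 - <<'E'
from h import *
from cell import job
a=cv2.imread("pics/top0.png");b=get_image("top")[:,:,::-1]
for n,(u,v) in dict(jar=(280,220),beaker=(388,220),redbottle=(278,167),bottle2=(290,137),mugL=(157,203),mugT=(296,98)).items():
    t=a[v-14:v+15,u-14:u+15];r=cv2.matchTemplate(b[v-22:v+23,u-22:u+23].copy(),t.copy(),cv2.TM_CCOEFF_NORMED);_,s,_,l=cv2.minMaxLoc(r);print(n,"shift px",l[0]-8,l[1]-8,round(s,2))
st();print(job.sign_off())
E
```

```text
jar shift px 0 0 1.0
beaker shift px 0 0 1.0
redbottle shift px 0 0 1.0
bottle2 shift px 0 0 1.0
mugL shift px 0 0 1.0
mugT shift px 0 0 1.0
t 33.85 P [487.7 207.5 115. ] bed [-86.7 408.5 115. ] lean 36.4 zyaw -11.3 yyaw 78.5 F [ 0.8 -0.3  0.8] w 75.1 q [-0.43  0.39 -0.56  2.33  1.43  0.78 -0.79]
the job is handed in; nothing more can be done
None
```

The printing block is lying flat on the floor of the wash tray, carved blue face up and released, and the job was handed in at 33.9 s. No verdict was reported.

**What I did:** I pressed the block down under the hood until it tipped to about 27.5° and stayed there. I then gripped the raised near end, drew it out along its slope, carried it over the jar to the tray and let go there.

**Last checks:**
- **Block:** in the last top picture it measures 119 × 54 mm, centred at (603, 182) mm, about 3 mm from the tray centre I measured.
- **Bystanders:** the jar, beaker, both mugs and two of the bottles all show 0 px shift against the first picture.
- **Forces:** the highest readings I saw were 22 N while pressing and 15 N when setting the block down. They were read only at the end of each call.

**What went less well:**
- The first approach ran joints 2, 3 and 6 up to their limits, where the controller held them. I worked out a better arm posture and used that instead.
- The block reached the tray floor about 2–3 mm higher than I had predicted. That fits a small error in my grip-height estimate.
- I viewed 11 pictures, one over the budget of 10.

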